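# Turn a covered vial rack over onto the drain stand

### The arm

A 6-joint arm with a two-finger parallel gripper is mounted at the origin on a cart in front of the work surface, level with it; the furniture and walls round the work are solid. World frame = base frame: x ahead of the robot, y to its left, z up, the work surface at z = 0. Lengths are in m, angles in degrees, forces in N, time in s.
With the tool pointing down it reaches from about 0.3 to 0.75 m from the base axis. Payload 8.5 kg.
Tool frame: the origin (TCP) lies on the centre line of the jaws, within the pads' length; the fingertips stand 17 mm ahead of it and the grasp point (between the pads) lies 2 mm behind it (env.tip_extent is the distance from the TCP to the fingertips, in m); z points along the fingers, y is the direction in which the jaws open and shut (so a half turn about z gives the same grasp; the last joint's range is limited). The gripper opens to 85 mm and grips with 20 to 120 N. Pads are 22 mm wide; open, the fingers measure 114 mm over their backs; the gripper's body (76 mm by 85 mm) begins 54 mm behind the grasp point. The pads swing forward as they close: fully open they stand 13 mm farther back than shut.
Start: joints at [-81.721, 21.807, 74.336, -0, 83.858, -12.336], TCP at [0.194, -0.515, 0.248] pointing down, gripper open.
Joint ranges: [-178.18, 178.18], [-50.72, 133.34], [12.68, 142.11], [-81.47, 261.47], [9.98, 163.14], [-165.26, 165.26]. Speed limits (degrees/s): [136.94, 136.94, 180, 180, 180, 180].

### API

Orientations are given as a 3x3 rotation matrix whose columns are the frame's x, y, z axes.
In Python, from rig import telemetry, get_image, camera_params, close_job, env gives the robot as it stands.
- The arm moves only by the tool apply_moves, never from a script. Its argument "motion" is a list of rows, each an object of numbers: "tx", "ty", "tz": the shift along the tool's x, y, z in cm; "turn": the turn about the tool's z in degrees; "jaw": the gripper's target within -1 to 1 (fully open at 1, half-way at 0, shut at -1). In form: [{"tx": .., "ty": .., "tz": .., "turn": .., "jaw": ..}, ...]. A call has 1 to 5 rows; each row is the pose to reach, as a shift and turn from the pose measured when the call began, along the tool's axes at that moment; what a row does not reach only later rows make up. A row lasts 1/12 s, in which the tool goes at most 41.7 mm and 7.16 degrees, less where a joint would pass 70% of its speed; a pose out of reach is approached as far as the arm can. A call with a gripper value outside its range is refused whole. The fingers move at their own pace and stop on an object; "squeeze" is the grip in N (left out, the last holds). Time passes only in rows, so rows that repeat a pose let the fingers close. It gives the time, the measured TCP pose, the force and the opening at its end, in the units of the state.
- telemetry.observe(): the state, without advancing time (a new reading comes with each control period).
- get_image(name): name is "scene" or "side" or "wrist"; returns (picture, depth): 400x640x3 uint8, red, green, blue; 400x640 float32, m along the optical axis (not along the pixel's ray), 0 where there is no reading.
- camera_params(name): a dict with "fx", "fy", "cx", "cy" (pixels), "D" ([k1, k2, p1, p2, k3] as OpenCV has them; the pictures are not rectified), "rvec" (rotation vector, rad) and "tvec" (3), from world to camera coordinates, as OpenCV has them. Camera axes: x right, y down, z forward; pixel columns grow to the right and rows downward; lengths in m; the calibration is good to about 2 mm. A picture is of the moment at which its call begins: read the wrist's pose just before it. camera_params takes no time and is no camera call; for the wrist camera it gives the pose at the moment of the call.
- close_job(): hands the job in, once; it reports no verdict.
The state is a dict: "time_s": time; "q": joint angles; "qvel": joint speeds; "joint_efforts": joint torques, N m; "position": TCP position; "tool_rot": TCP orientation; "ft_force": force on the tool from outside, world axes, zero at the start; "wrist_torque": the same for the moment, N m; "grip_width": finger opening in m.
Only numpy, scipy, OpenCV 4.12 (cv2) and the standard library are available. Lean on these libraries where they do the work, as an engineer would, in place of code of your own. Each camera call takes 0.05 s, during which the arm holds its last target. There are 200 camera calls.

### The job

Two rinsed vials are in the blue rack on the grey sloping stand, with the loose white cover lying on its mouth. Squeeze cover and rack together, turn both over and lay them, cover underneath, on the green slope of the drain stand, down against its ledge; let go, then draw the blue rack straight off the vials so that they stay mouth-down in the white cover, and put the empty rack back on the grey stand mouth-down, leaving it there.

Things in the scene. Friction and masses are not known exactly. Their poses are not given: they have to be found in the camera images.
- rack_mid (a point): Centre of the blue vial rack, 120 x 60 x 27 mm (own x, y, z), 140 g. Own z points out of its mouth. It starts on the grey stand's 45 degree slope, which falls to the robot's left: own x points down the slope onto the ledge, own y is level. Face and ledge measure as on the drain stand. At the end, mouth-down, this point is back where it began. Its sides stand 5 mm proud of the cover's
- cover_mid (a point): Centre of the loose white cover, 120 x 50 x 20 mm, 90 g, axes as the rack's. It starts centred on the rack's mouth, 23.5 mm from rack centre to cover centre; the stack is 47 mm thick. Both can be pinched together along own z in the upper 65 mm, which is free on all sides, e.g. at own x = -38 mm, fingers along own x. Vials in facing holes keep it from sliding on the rack
- drain_seat (a point): Fixed drain stand in a grey drip tray 160 x 120 x 20 mm: a green 45 degree slope, 64 mm wide, 55 mm long. Point: middle of the corner of slope and ledge, 50 mm up. Own z is up, own x level, the way the slope falls, to the robot's right; own y along the ledge (48 mm wide, 44 mm off the slope). Stack ends cover-side on the slope, same end (rack x = +60 mm) on the ledge as at the start
- vial_a_mid (a point): Centre of the lower amber vial, 18 mm across, 40 mm tall, 20 g; own z points to its mouth. Starts hidden between rack and cover, 24 mm up the slope from the ledge; ends the same distance up the drain slope, mouth-down in the cover's 17.5 mm deep hole, centre 22 mm off the slope. Draw the rack (holes 23.5 mm deep, 20 mm wide) over 25 mm square to the slope to clear it
- vial_b_mid (a point): Centre of the upper amber vial, same as the other; starts and ends 56 mm up the slope from the ledge, centre line of rack and cover

How it is judged (in metres and radians):
On the way, in this order (a step that is already met when the one before it is completed fails the run):
1. rack and cover are turned over above the drain stand with both vials still inside (angle between rack_mid's own z axis and vertical above 2.1 rad and horizontal distance between rack_mid and drain_seat below 0.12 m and distance between vial_a_mid and rack_mid below 0.055 m and distance between vial_b_mid and rack_mid below 0.035 m), for 0.2 s.
2. the rack is drawn off and both vials stay standing mouth-down in the cover on the drain stand (x of vial_a_mid in the frame of drain_seat between -0.0161 and 0.0139 m and y of vial_a_mid in the frame of drain_seat between -0.02 and 0.02 m and z of vial_a_mid in the frame of drain_seat between 0.0209 and 0.0449 m and angle between vial_a_mid's own z axis and vertical between 2.13 and 2.58 rad and x of vial_b_mid in the frame of drain_seat between -0.0387 and -0.0087 m and y of vial_b_mid in the frame of drain_seat between -0.02 and 0.02 m and z of vial_b_mid in the frame of drain_seat between 0.0435 and 0.0675 m and angle between vial_b_mid's own z axis and vertical between 2.13 and 2.58 rad and distance between vial_b_mid and rack_mid above 0.06 m), for 0.2 s.
At the end, for the whole second after the job is handed in: Both vials stand mouth-down in the cover on the drain slope, square to it within about 13 degrees, within 20 mm sideways of the middle and 12 to 15 mm of their place against the ledge; the empty rack is back on the grey stand mouth-down, its centre within 30 mm of where it started; all at rest (x of vial_a_mid in the frame of drain_seat between -0.0161 and 0.0139 m and y of vial_a_mid in the frame of drain_seat between -0.02 and 0.02 m and z of vial_a_mid in the frame of drain_seat between 0.0209 and 0.0449 m and angle between vial_a_mid's own z axis and vertical between 2.13 and 2.58 rad and x of vial_b_mid in the frame of drain_seat between -0.0387 and -0.0087 m and y of vial_b_mid in the frame of drain_seat between -0.02 and 0.02 m and z of vial_b_mid in the frame of drain_seat between 0.0435 and 0.0675 m and angle between vial_b_mid's own z axis and vertical between 2.13 and 2.58 rad and linear speed of each of vial_rack, vial_a, vial_b below 0.02 m/s and distance between cover_mid and vial_b_mid below 0.025 m and distance of rack_mid from where it was at the start of the episode below 0.03 m and angle between rack_mid's own z axis and vertical above 2.1 rad); the robot touches nothing.
It fails at once if a vial falls out onto the worktop or into the drip tray (height (world z) of any of vial_a_mid, vial_b_mid below 0.035 m).
It also fails if it takes over 64 s, if anything falls off the work surface, if the arm or the gripper's body presses on something with over 40 N, if the wrist force passes 120 N, or if a joint passes its speed limit or range.

## Working session

There is one attempt and no reset: what is moved stays moved. The work goes in short steps, Python scripts to look and compute and a tool call to move; the robot and the scene stay as the last step left them, time stands still between calls to the robot, and variables do not carry over. Pictures are saved under pics/ and viewed, about 8 in all and at most 12, crops included, and the job is handed in when it is done.

Besides the shell and the picture viewer there is one more tool, called after ">>>" in YAML: its name, and indented under it one key for each argument. apply_moves: Moves the arm, as the interface text tells. Its arguments: {"type":"object","properties":{"motion":{"type":"array"},"squeeze":{"type":"number"}},"required":["motion"]}

```bash
ls -la; mkdir -p pics
python3 - <<'E'
from rig import telemetry,get_image,camera_params,env
import cv2,numpy as np
s=telemetry.observe()
for k,v in s.items(): print(k,np.round(v,4).tolist())
print(env.tip_extent,[a for a in dir(env) if a[0]!='_'])
for n in("scene","side","wrist"):
    im,d=get_image(n); np.savez(f'pics/{n}0.npz',im=im,d=d)
    cv2.imwrite(f'pics/{n}0.png',im[:,:,::-1]); p=camera_params(n); print(n,{k:np.round(v,4).tolist() for k,v in p.items()})
a=[cv2.imread(f'pics/{n}0.png') for n in("scene","side")]
cv2.imwrite('pics/both0.png',cv2.resize(np.vstack(a),(480,600)))
E
```

```text
total 12
drwxr-xr-x  3 agent agent 4096 Dec  5 01:26 .
drwxr-xr-x 23 root  root  4096 Dec  5 01:25 ..
drwxr-xr-x  2 agent agent 4096 Dec  5 01:26 pics
time_s 0.0
q [-81.721, 21.8437, 74.388, 0.0001, 83.8579, -12.3354]
qvel [0.0569, 0.0054, 0.1276, 0.0568, 0.0263, -0.0137]
joint_efforts [0.0002, -44.8459, -23.1275, -0.0002, 0.0049, 0.0]
position [0.1936, -0.5145, 0.2477]
tool_rot [[0.936, 0.3521, -0.0002], [0.3521, -0.936, 0.0015], [0.0003, -0.0015, -1.0]]
ft_force [0.8324, -0.2052, -0.3438]
wrist_torque [-0.0693, -0.0343, -0.0094]
grip_width 0.0852
0.017 ['MotionError', 'tip_extent']
scene {'fx': 370.2979, 'fy': 370.2979, 'cx': 316.3025, 'cy': 204.758, 'D': [-0.0713, 0.0, 0.0, 0.0, 0.0], 'rvec': [1.1045, -2.3827, 0.9923], 'tvec': [0.352, 0.3839, 0.6074]}
side {'fx': 462.9754, 'fy': 462.9754, 'cx': 327.68, 'cy': 201.6862, 'D': [-0.0688, 0.0, 0.0, 0.0, 0.0], 'rvec': [0.2912, -2.7854, 1.243], 'tvec': [0.5264, 0.1871, 0.963]}
wrist {'fx': 323.1682, 'fy': 323.1682, 'cx': 320.3023, 'cy': 197.619, 'D': [-0.0557, 0.0, 0.0, 0.0, 0.0], 'rvec': [-2.3714, 1.6429, 0.25], 'tvec': [-0.5493, -0.0382, 0.3789]}
```

View pics/scene0.png

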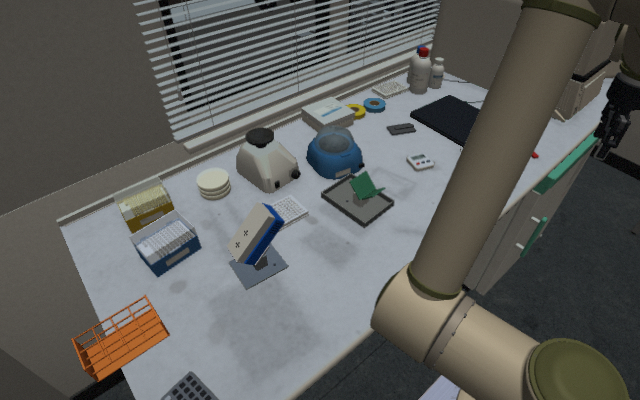

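View pics/side0.png

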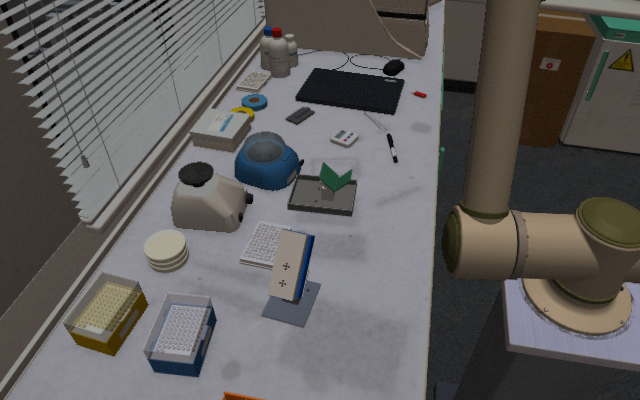

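```bash
cat > h.py <<'E'
import numpy as np,cv2
from rig import telemetry,get_image,camera_params
def pts(name,im,d,mask,p=None):
    p=p or camera_params(name)
    v,u=np.nonzero(mask&(d>0)); K=np.array([[p['fx'],0,p['cx']],[0,p['fy'],p['cy']],[0,0,1]])
    n=cv2.undistortPoints(np.c_[u,v].astype(float).reshape(-1,1,2),K,np.array(p['D'])).reshape(-1,2)
    z=d[v,u][:,None]; c=np.c_[n*z,z]; R=cv2.Rodrigues(np.array(p['rvec']))[0]
    return (c-np.array(p['tvec']).ravel())@R,np.c_[u,v]
def plane(P,it=300,th=.002):
    r=np.random.default_rng(0);best=None
    for _ in range(it):
        a,b,c=P[r.choice(len(P),3,False)];n=np.cross(b-a,c-a);l=np.linalg.norm(n)
        if l<1e-9: continue
        i=abs((P-a)@n/l)<th
        if best is None or i.sum()>best.sum(): best=i
    Q=P[best];m=Q.mean(0);n=np.linalg.svd(Q-m,full_matrices=False)[2][2]
    return m,n*np.sign(n[2]),best
E
python3 - <<'E'
from h import *
box={'scene':{'g':(345,385,165,205),'w':(225,285,200,270)},'side':{'g':(315,360,160,205),'w':(265,320,225,305)}}
for n in box:
    z=np.load(f'pics/{n}0.npz');im,d=z['im'],z['d'];hsv=cv2.cvtColor(im,cv2.COLOR_RGB2HSV)
    H,S,V=[hsv[...,i].astype(int) for i in range(3)]
    def sub(b): m=np.zeros(d.shape,bool);m[b[2]:b[3],b[0]:b[1]]=1;return m
    for k,b,c in(('g','g',(H>60)&(H<90)&(S>100)),('blue','w',(H>100)&(H<130)&(S>150)),('white','w',(S<70)&(V>110))):
        P,uv=pts(n,im,d,sub(box[n][b])&c)
        if k!='g': P=P[(P[:,2]>.04)]
        if len(P)<20: print(n,k,len(P));continue
        m,nn,i=plane(P);print(n,k,len(P),'bbox',np.round(np.percentile(P,[1,50,99],axis=0),3).tolist(),'plane',np.round(m,3),np.round(nn,3),i.sum())
        if k=='g' or k=='blue':
            m,nn,i=plane(P[~i]);print('   2nd',np.round(m,3),np.round(nn,3),i.sum())
E
```

```text
scene g 469 bbox [[0.519, -0.207, 0.049], [0.568, -0.176, 0.069], [0.59, -0.147, 0.088]] plane [ 0.572 -0.176  0.069] [-0.706 -0.049  0.706] 349
   2nd [ 0.534 -0.175  0.068] [0.684 0.041 0.729] 72
scene blue 586 bbox [[0.547, 0.087, 0.058], [0.553, 0.132, 0.111], [0.598, 0.185, 0.153]] plane [0.552 0.138 0.105] [-0.992  0.126  0.026] 464
   2nd [0.575 0.093 0.146] [-0.07  -0.707  0.704] 76
scene white 1036 bbox [[0.552, 0.103, 0.077], [0.582, 0.153, 0.13], [0.61, 0.201, 0.167]] plane [0.583 0.156 0.127] [0.069 0.699 0.711] 913
side g 446 bbox [[0.52, -0.207, 0.05], [0.563, -0.175, 0.069], [0.591, -0.147, 0.089]] plane [ 0.572 -0.176  0.07 ] [-0.706 -0.04   0.707] 283
   2nd [ 0.536 -0.175  0.067] [0.7   0.038 0.713] 135
side blue 338 bbox [[0.548, 0.096, 0.061], [0.553, 0.142, 0.106], [0.56, 0.187, 0.151]] plane [0.553 0.142 0.106] [-0.989  0.142  0.044] 291
   2nd [0.556 0.142 0.115] [0.91  0.247 0.332] 47
side white 1730 bbox [[0.556, 0.114, 0.079], [0.583, 0.157, 0.126], [0.61, 0.2, 0.167]] plane [0.584 0.157 0.126] [0.072 0.706 0.704] 1376
```

Run:
```python
from h import *
for n,b in(('scene',(335,395,155,215)),('side',(305,370,150,215))):
    z=np.load(f'pics/{n}0.npz');im,d=z['im'],z['d'];hsv=cv2.cvtColor(im,cv2.COLOR_RGB2HSV).astype(int)
    c=(hsv[...,0]>60)&(hsv[...,0]<90)&(hsv[...,1]>100); m=np.zeros(d.shape,bool);m[b[2]:b[3],b[0]:b[1]]=1
    P,uv=pts(n,im,d,m&c)
    for _ in range(2):
        mm,nn,i=plane(P);Q=P[i]; h=np.array([nn[0],nn[1],0]);h/=np.linalg.norm(h);l=np.array([-h[1],h[0],0])
        s=np.cross(l,nn)
        print(n,i.sum(),'along ledge mm',np.round(np.percentile((Q-mm)@l,[0,2,98,100])*1e3,1),'on slope',np.round(np.percentile((Q-mm)@s,[0,2,98,100])*1e3,1),np.round(mm,4),np.round(nn,3))
        P=P[~i]
for n,(u,v) in(('scene',(365,185)),('side',(335,178))):
    im=cv2.imread(f'pics/{n}0.png')[v-50:v+50,u-65:u+65]; cv2.imwrite(f'pics/{n}0c.png',cv2.resize(im,None,fx=4,fy=4,interpolation=2))
a=np.hstack([cv2.imread(f'pics/{n}0c.png') for n in('scene','side')]);cv2.imwrite('pics/c0.png',cv2.resize(a,(800,308)))
```

```text
scene 349 along ledge mm [-29.6 -28.3  29.5  32. ] on slope [-27.8 -25.3  26.8  27.8] [ 0.5718 -0.1757  0.0691] [-0.706 -0.049  0.706]
scene 72 along ledge mm [-34.1 -24.7  17.6  24.9] on slope [-20.  -19.3  28.4  29.2] [ 0.5338 -0.1748  0.0678] [0.684 0.041 0.729]
side 283 along ledge mm [-29.6 -28.7  31.2  33.1] on slope [-27.3 -26.2  27.1  29.4] [ 0.5721 -0.1756  0.0696] [-0.706 -0.04   0.707]
side 135 along ledge mm [-25.4 -21.8  19.1  24.9] on slope [-22.5 -20.8  25.9  26.5] [ 0.5356 -0.1752  0.0674] [0.7   0.038 0.713]
```

View pics/c0.png

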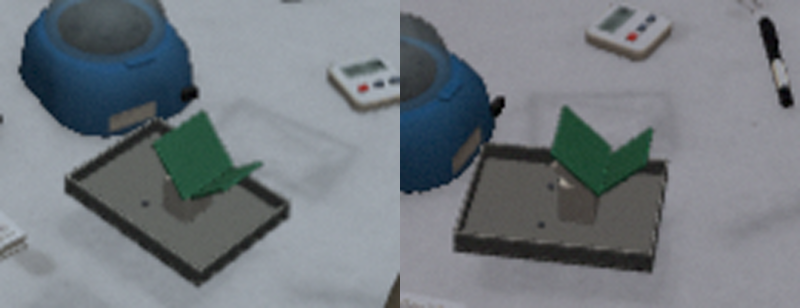

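>>> apply_moves:
  motion:
    - {"tz": -4}
    - {"tz": -8}
    - {"tz": -12}
    - {"tz": -16}
    - {"tz": -20}

```text
invalid input
```

>>> apply_moves:
  motion:
    - {"ty": 4}
    - {"ty": 8}
    - {"ty": 12}
    - {"ty": 16}
    - {"ty": 20}

```text
invalid input
```

>>> apply_moves:
  motion:
    - {"ty": 4}
    - {"ty": 8}
    - {"ty": 12}
    - {"ty": 16}
    - {"ty": 20}

```text
invalid input
```

>>> apply_moves:
  motion:
    - {"tx": 0,"ty": 0,"tz": -4,"turn": 0,"jaw": 1}
    - {"tx": 0,"ty": 0,"tz": -8,"turn": 0,"jaw": 1}
    - {"tx": 0,"ty": 0,"tz": -12,"turn": 0,"jaw": 1}
    - {"tx": 0,"ty": 0,"tz": -16,"turn": 0,"jaw": 1}
    - {"tx": 0,"ty": 0,"tz": -20,"turn": 0,"jaw": 1}

```text
time_s: 0.57
position: [0.1936, -0.5141, 0.4498]
tool_rot: [[0.936, 0.352, -0.0], [0.352, -0.936, 0.001], [0.0, -0.001, -1.0]]
ft_force: [0.3, -1.1, 1.1]
grip_width: 0.0855
```

>>> apply_moves:
  motion:
    - {"tx": 0,"ty": 4,"tz": 0,"turn": 0,"jaw": 1}
    - {"tx": 0,"ty": 8,"tz": 0,"turn": 0,"jaw": 1}
    - {"tx": 0,"ty": 12,"tz": 0,"turn": 0,"jaw": 1}
    - {"tx": 0,"ty": 16,"tz": 0,"turn": 0,"jaw": 1}
    - {"tx": 0,"ty": 20,"tz": 0,"turn": 0,"jaw": 1}

```text
time_s: 0.98
position: [0.2492, -0.6622, 0.4153]
tool_rot: [[0.936, 0.352, 0.003], [0.352, -0.936, 0.003], [0.004, -0.001, -1.0]]
ft_force: [-0.3, -1.4, -1.7]
grip_width: 0.0857
```

>>> apply_moves:
  motion:
    - {"tx": 0,"ty": 4,"tz": 0,"turn": 0,"jaw": 1}
    - {"tx": 0,"ty": 8,"tz": 0,"turn": 0,"jaw": 1}
    - {"tx": 0,"ty": 12,"tz": 0,"turn": 0,"jaw": 1}
    - {"tx": 0,"ty": 16,"tz": 0,"turn": 0,"jaw": 1}
    - {"tx": 0,"ty": 20,"tz": 0,"turn": 0,"jaw": 1}

```text
time_s: 1.4
position: [0.2654, -0.705, 0.3591]
tool_rot: [[0.936, 0.352, 0.011], [0.352, -0.936, -0.021], [0.003, 0.023, -1.0]]
ft_force: [0.0, -0.2, -0.1]
grip_width: 0.0853
```

>>> apply_moves:
  motion:
    - {"tx": 0,"ty": 4,"tz": 0,"turn": 0,"jaw": 1}
    - {"tx": 0,"ty": 8,"tz": 0,"turn": 0,"jaw": 1}
    - {"tx": 0,"ty": 12,"tz": 0,"turn": 0,"jaw": 1}

```text
time_s: 1.65
position: [0.2746, -0.7291, 0.3255]
tool_rot: [[0.936, 0.352, 0.02], [0.352, -0.935, -0.043], [0.003, 0.048, -0.999]]
ft_force: [0.9, 0.1, 0.0]
grip_width: 0.0856
```

>>> apply_moves:
  motion:
    - {"tx": 14.2,"ty": -14.6,"tz": -5.2,"turn": 0,"jaw": 1}
    - {"tx": 14.2,"ty": -14.6,"tz": -5.2,"turn": 0,"jaw": 1}
    - {"tx": 14.2,"ty": -14.6,"tz": -5.2,"turn": 0,"jaw": 1}
    - {"tx": 14.2,"ty": -14.6,"tz": -5.2,"turn": 0,"jaw": 1}
    - {"tx": 14.2,"ty": -14.6,"tz": -5.2,"turn": 0,"jaw": 1}

```text
time_s: 2.07
position: [0.3548, -0.5397, 0.3718]
tool_rot: [[0.936, 0.351, 0.02], [0.352, -0.935, -0.045], [0.003, 0.049, -0.999]]
ft_force: [1.2, -0.2, 0.0]
grip_width: 0.0855
```

```bash
cat >> h.py <<'E'
def log():
    import json
    s=telemetry.observe(); r={k:np.array(s[k]).tolist() for k in('time_s','q','position','tool_rot')}
    open('log.txt','a').write(json.dumps(r)+'\n'); return s
E
python3 -c "
from h import *
s=log();print(s['time_s'],np.round(s['q'],2),np.round(s['position'],4),np.round(s['tool_rot'],4).tolist())
for n in('scene','side'):
    p=camera_params(n);R=cv2.Rodrigues(np.array(p['rvec']))[0];print(n,-R.T@np.array(p['tvec']).ravel())"
```

```text
2.0667 [-6.7190e+01  2.8690e+01  4.3260e+01  8.0000e-02  1.0524e+02  2.2400e+00] [ 0.3548 -0.5397  0.3718] [[0.936, 0.3514, 0.0202], [0.3519, -0.935, -0.0446], [0.0032, 0.0488, -0.9988]]
scene [0.09808676 0.37020297 0.70251578]
side [0.39973316 0.68724315 0.77927946]
```

>>> apply_moves:
  motion:
    - {"tx": 14.2,"ty": -14.6,"tz": -5.2,"turn": 7,"jaw": 1}
    - {"tx": 14.2,"ty": -14.6,"tz": -5.2,"turn": 14,"jaw": 1}
    - {"tx": 14.2,"ty": -14.6,"tz": -5.2,"turn": 14,"jaw": 1}
    - {"tx": 14.2,"ty": -14.6,"tz": -5.2,"turn": 14,"jaw": 1}
    - {"tx": 14.2,"ty": -14.6,"tz": -5.2,"turn": 14,"jaw": 1}

```text
time_s: 2.48
position: [0.434, -0.3525, 0.4175]
tool_rot: [[0.993, 0.114, 0.021], [0.115, -0.992, -0.046], [0.016, 0.048, -0.999]]
ft_force: [0.1, 0.2, -0.3]
grip_width: 0.0855
```

```bash
python3 -c "
from h import *
s=log();print(s['time_s'],np.round(s['q'],2),np.round(s['position'],4),np.round(s['tool_rot'],4).tolist())"
```

```text
2.4833 [-50.9   18.49  52.29  -0.75 106.42  32.28] [ 0.434  -0.3525  0.4175] [[0.9932, 0.1142, 0.0211], [0.1151, -0.9923, -0.0459], [0.0157, 0.048, -0.9987]]
```

>>> apply_moves:
  motion:
    - {"tx": 2.4,"ty": -3.4,"tz": 0,"turn": -4.3,"jaw": 1}
    - {"tx": 4.8,"ty": -6.8,"tz": 0,"turn": -8.6,"jaw": 1}
    - {"tx": 7.1,"ty": -10.2,"tz": 0,"turn": -12.8,"jaw": 1}
    - {"tx": 9.5,"ty": -13.6,"tz": 0,"turn": -17.1,"jaw": 1}
    - {"tx": 11.9,"ty": -17.0,"tz": 0,"turn": -21.4,"jaw": 1}

```text
time_s: 2.9
position: [0.5326, -0.169, 0.4122]
tool_rot: [[0.881, 0.472, 0.023], [0.472, -0.88, -0.047], [-0.002, 0.052, -0.999]]
ft_force: [0.4, -0.1, -0.2]
grip_width: 0.0856
```

>>> apply_moves:
  motion:
    - {"tx": 2.4,"ty": -3.4,"tz": 0,"turn": -4.3,"jaw": 1}
    - {"tx": 4.8,"ty": -6.8,"tz": 0,"turn": -8.6,"jaw": 1}
    - {"tx": 7.1,"ty": -10.2,"tz": 0,"turn": -12.8,"jaw": 1}
    - {"tx": 9.5,"ty": -13.6,"tz": 0,"turn": -17.1,"jaw": 1}
    - {"tx": 11.9,"ty": -17.0,"tz": 0,"turn": -21.4,"jaw": 1}

```text
time_s: 3.32
position: [0.5567, 0.0376, 0.404]
tool_rot: [[0.646, 0.763, 0.024], [0.763, -0.644, -0.047], [-0.02, 0.049, -0.999]]
ft_force: [1.3, 0.1, 0.5]
grip_width: 0.0854
```

>>> apply_moves:
  motion:
    - {"tx": 2.4,"ty": -3.4,"tz": 0,"turn": -4.3,"jaw": 1}
    - {"tx": 4.8,"ty": -6.8,"tz": 0,"turn": -8.6,"jaw": 1}
    - {"tx": 7.1,"ty": -10.2,"tz": 0,"turn": -12.8,"jaw": 1}
    - {"tx": 9.5,"ty": -13.6,"tz": 0,"turn": -17.1,"jaw": 1}
    - {"tx": 11.9,"ty": -17.0,"tz": 0,"turn": -21.4,"jaw": 1}

```text
time_s: 3.73
position: [0.503, 0.2386, 0.3942]
tool_rot: [[0.319, 0.947, 0.026], [0.947, -0.318, -0.047], [-0.036, 0.039, -0.999]]
ft_force: [0.1, -0.4, 0.2]
grip_width: 0.0854
```

>>> apply_moves:
  motion:
    - {"tx": 2.4,"ty": -3.4,"tz": 0,"turn": -4.3,"jaw": 1}
    - {"tx": 4.8,"ty": -6.8,"tz": 0,"turn": -8.6,"jaw": 1}
    - {"tx": 7.1,"ty": -10.2,"tz": 0,"turn": -12.8,"jaw": 1}
    - {"tx": 9.5,"ty": -13.6,"tz": 0,"turn": -17.1,"jaw": 1}
    - {"tx": 11.9,"ty": -17.0,"tz": 0,"turn": -21.4,"jaw": 1}

```text
time_s: 4.15
position: [0.379, 0.4056, 0.3841]
tool_rot: [[-0.052, 0.998, 0.027], [0.998, 0.053, -0.046], [-0.047, 0.025, -0.999]]
ft_force: [1.2, -0.2, 0.7]
grip_width: 0.0852
```

Run:
```python
from h import *
import json
from scipy.optimize import least_squares
s=log();print(s['time_s'],np.round(s['q'],2),np.round(s['position'],4),np.round(s['tool_rot'],4).tolist(),s['ft_force'])
L=[json.loads(l) for l in open('log.txt')]
D=[(np.array([-81.721,21.8437,74.388,.0001,83.8579,-12.3354]),np.array([.1936,-.5145,.2477]),np.array([[.936,.3521,-.0002],[.3521,-.936,.0015],[.0003,-.0015,-1]]))]+[(np.array(l['q']),np.array(l['position']),np.array(l['tool_rot'])) for l in L]
Rz=lambda a:cv2.Rodrigues(np.array([0,0,a]))[0]
Ry=lambda a:cv2.Rodrigues(np.array([0,a,0]))[0]
# z along link; forearm roll about its axis
def fk(q,p,s4,s6):
    a,d,h,L1,L2,e,t=p;q=np.radians(q)
    R=Rz(q[0]);x=np.array([0,0,h])+R@[a,d,0]
    R=R@Ry(q[1]);x=x+R@[0,0,L1]
    R=R@Ry(q[2]);x=x+R@[e,0,L2]
    R=R@Rz(s4*q[3])@Ry(q[4])
    return x+R@[0,0,t],R@Rz(s6*q[5]+np.pi/2)
for s4 in(1,-1):
  for s6 in(1,-1):
    f=lambda p:np.concatenate([np.r_[fk(q,p,s4,s6)[0]-x,.0*(fk(q,p,s4,s6)[1]-R).ravel()] for q,x,R in D])
    r=least_squares(f,[0,.1,.3,.4,.4,0,.25])
    print(s4,s6,np.round(r.x,4),np.abs(r.fun).max(),[round(float(np.abs(fk(q,r.x,s4,s6)[1]-R).max()),3) for q,x,R in D])
```

```text
4.15 [ 36.06  19.69  55.75  -3.15 104.83  32.25] [0.379  0.4056 0.3841] [[-0.0519, 0.9983, 0.0271], [0.9975, 0.0531, -0.0459], [-0.0473, 0.0246, -0.9986]] [ 1.18317176 -0.15000194  0.74512868]
1 1 [1.000e-04 1.175e-01 1.301e-01 5.371e-01 3.507e-01 1.030e-01 2.405e-01] 3.892691764317835e-06 [0.0, 0.0, 0.0, 0.0]
1 -1 [1.000e-04 1.175e-01 1.301e-01 5.371e-01 3.507e-01 1.030e-01 2.405e-01] 3.892691764317835e-06 [0.423, 0.072, 0.832, 0.872]
-1 1 [-0.0085  0.1144 -0.1601  0.5689  0.3485  0.1301 -0.0472] 0.01065930965207057 [0.0, 0.003, 0.021, 0.09]
-1 -1 [-0.0085  0.1144 -0.1601  0.5689  0.3485  0.1301 -0.0472] 0.01065930965207057 [0.423, 0.071, 0.834, 0.882]
```

```bash
cat >> h.py <<'E'
from scipy.optimize import least_squares
Rz=lambda a:cv2.Rodrigues(np.array([0,0,float(a)]))[0]
Ry=lambda a:cv2.Rodrigues(np.array([0,float(a),0]))[0]
LO=np.array([-178.18,-50.72,12.68,-81.47,9.98,-165.26]);HI=np.array([178.18,133.34,142.11,261.47,163.14,165.26])
def fk(q):
    a,d,h,L1,L2,e,t=0,.1175,.1301,.5371,.3507,.1030,.2405;q=np.radians(q)
    R=Rz(q[0]);x=np.array([0,0,h])+R@[a,d,0]
    R=R@Ry(q[1]);x=x+R@[0,0,L1]
    R=R@Ry(q[2]);x=x+R@[e,0,L2]
    R=R@Rz(q[3])@Ry(q[4])
    return x+R@[0,0,t],R@Rz(q[5]+np.pi/2)
def ik(x,R,q0,w=.3):
    f=lambda q:np.r_[fk(q)[0]-x,w*cv2.Rodrigues(R.T@fk(q)[1])[0].ravel()]
    r=least_squares(f,np.clip(q0,LO+.1,HI-.1),bounds=(LO,HI));return r.x,np.linalg.norm(r.fun)
E
cat > plan.py <<'E'
from h import *
def faces():
    out=[]
    for n,b in(('scene',(225,285,200,270)),('side',(265,320,225,305))):
        z=np.load(f'pics/{n}0.npz');im,d=z['im'],z['d'];hsv=cv2.cvtColor(im,cv2.COLOR_RGB2HSV).astype(int)
        m=np.zeros(d.shape,bool);m[b[2]:b[3],b[0]:b[1]]=1
        P,uv=pts(n,im,d,m&(hsv[...,1]<90)&(hsv[...,2]>60));P=P[P[:,2]>.03];mm,nn,i=plane(P);out.append((P[i],mm,nn))
    return out
def fr(az,up):  # stand frame: x down the slope, z normal
    c,s=np.cos(az),np.sin(az);x=np.array([c,s,-1])/2**.5;z=np.array([c,s,1])/2**.5
    return np.c_[x,np.cross(z,x),z]
azA,azB=np.radians(84.1),np.radians(183.6)
A=fr(azA,1);S=fr(azB,1);B=np.c_[S[:,0],-S[:,1],-S[:,2]]
seat=np.array([.5528,-.1760,.050])
R=B@A.T;rv=cv2.Rodrigues(R)[0].ravel();ang=np.linalg.norm(rv);ax=rv/ang
if ax[2]>0: ax,ang=-ax,-ang
E
python3 - <<'E'
from plan import *
for P,m,n in faces():
    l=(P-m)@A; print(len(P),np.round(m,4),np.round(n,3),'along x',np.round(np.percentile(l[:,0],[0,1,99,100])*1e3,1),'y',np.round(np.percentile(l[:,1],[0,1,99,100])*1e3,1))
    c=(np.percentile(l[:,:2],1,axis=0)+np.percentile(l[:,:2],99,axis=0))/2; print('centre',np.round(m+A[:,:2]@c,4),'rack_mid',np.round(m+A[:,:2]@c-.0335*A[:,2],4))
print('axis',np.round(ax,3),np.degrees(ang),'in rack',np.round(A.T@ax,3))
E
```

```text
973 [0.5821 0.1565 0.1267] [0.063 0.7   0.711] along x [-59.  -58.1  60.8  63.5] y [-26.9 -26.5  24.3  25.2]
centre [0.5834 0.1574 0.1258] rack_mid [0.5809 0.1338 0.1021]
1440 [0.5834 0.1576 0.1254] [0.074 0.703 0.707] along x [-60.5 -59.5  60.1  63.8] y [-26.4 -25.   24.6  25.6]
centre [0.5837 0.1578 0.1252] rack_mid [0.5812 0.1342 0.1015]
axis [-0.582  0.606 -0.543] 114.6753514907298 in rack [0.767 0.641 0.   ]
```

```bash
cat >> plan.py <<'E'
rm=np.array([.581,.134,.1018])
def grip(sg,gx=-33,gy=-3): # TCP pose at grey; grasp pt 2mm behind TCP
    y=sg*A[:,2];T=np.c_[np.cross(y,ax),y,ax]
    return rm+A@np.array([gx,gy,10.])/1e3+.002*ax,T
rmB=seat-.060*B[:,0]-B[:,2]*.0335
def place(sg):
    x,T=grip(sg);return R@(x-rm)+rmB,R@T
E
python3 - <<'E'
from plan import *
print('rmB',rmB)
seeds=[[20,40,70,40,120,q6] for q6 in(-100,0,100)]+[[-20,40,70,-40,120,q6] for q6 in(-100,0,100)]
for sg in(1,-1):
    for nm,(x,T) in(('grip',grip(sg)),('place',place(sg))):
        for off in(0,.12):
            for s in seeds:
                q,e=ik(x-off*ax,T,s)
                if e<1e-4: print(sg,nm,off,np.round(x-off*ax,3),np.round(q,1));break
            else: print(sg,nm,off,'none')
E
```

```text
rmB [ 0.57150135 -0.17482341  0.11611448]
1 grip 0 [0.581 0.119 0.131] [ -11.5   50.4   58.6   32.9  118.5 -109.6]
1 grip 0.12 [0.651 0.046 0.196] [ -15.7   55.    36.3   37.3  135.3 -101.2]
1 place 0 [ 0.601 -0.175  0.131] [-31.8  59.3  37.2  18.3 138.3 -10.9]
1 place 0.12 none
-1 grip 0 [0.581 0.119 0.131] [-11.5  50.4  58.6  32.9 118.5  70.4]
-1 grip 0.12 [0.651 0.046 0.196] [-15.7  55.   36.3  37.3 135.3  78.8]
-1 place 0 none
-1 place 0.12 none
```

>>> apply_moves:
  motion:
    - {"tx": 2.4,"ty": -3.4,"tz": -1,"turn": -4.3,"jaw": 1}
    - {"tx": 4.8,"ty": -6.8,"tz": -1,"turn": -8.6,"jaw": 1}
    - {"tx": 7.1,"ty": -10.2,"tz": -1,"turn": -12.8,"jaw": 1}
    - {"tx": 9.5,"ty": -13.6,"tz": -1,"turn": -17.1,"jaw": 1}
    - {"tx": 11.9,"ty": -17.0,"tz": -1,"turn": -21.4,"jaw": 1}

```text
time_s: 4.57
position: [0.203, 0.515, 0.3852]
tool_rot: [[-0.416, 0.909, 0.028], [0.908, 0.417, -0.045], [-0.052, 0.007, -0.999]]
ft_force: [-0.1, 0.3, 0.1]
grip_width: 0.0853
```

>>> apply_moves:
  motion:
    - {"tx": 2.4,"ty": -3.4,"tz": -1,"turn": -4.3,"jaw": 1}
    - {"tx": 4.8,"ty": -6.8,"tz": -1,"turn": -8.6,"jaw": 1}
    - {"tx": 7.1,"ty": -10.2,"tz": -1,"turn": -12.8,"jaw": 1}
    - {"tx": 9.5,"ty": -13.6,"tz": -1,"turn": -17.1,"jaw": 1}
    - {"tx": 11.9,"ty": -17.0,"tz": -1,"turn": -21.4,"jaw": 1}

```text
time_s: 4.98
position: [-0.001, 0.5519, 0.3888]
tool_rot: [[-0.721, 0.692, 0.028], [0.691, 0.722, -0.043], [-0.05, -0.011, -0.999]]
ft_force: [0.2, 1.2, 0.2]
grip_width: 0.0853
```

>>> apply_moves:
  motion:
    - {"tx": 2.4,"ty": -3.4,"tz": -1,"turn": -4.3,"jaw": 1}
    - {"tx": 4.8,"ty": -6.8,"tz": -1,"turn": -8.6,"jaw": 1}
    - {"tx": 7.1,"ty": -10.2,"tz": -1,"turn": -12.8,"jaw": 1}
    - {"tx": 9.5,"ty": -13.6,"tz": -1,"turn": -17.1,"jaw": 1}
    - {"tx": 11.9,"ty": -17.0,"tz": -1,"turn": -21.4,"jaw": 1}

```text
time_s: 5.4
position: [-0.2041, 0.5113, 0.3957]
tool_rot: [[-0.926, 0.378, 0.028], [0.376, 0.926, -0.042], [-0.042, -0.028, -0.999]]
ft_force: [0.3, 1.3, -0.0]
grip_width: 0.0851
```

>>> apply_moves:
  motion:
    - {"tx": 2.4,"ty": -3.4,"tz": -1,"turn": -4.3,"jaw": 1}
    - {"tx": 4.8,"ty": -6.8,"tz": -1,"turn": -8.6,"jaw": 1}
    - {"tx": 7.1,"ty": -10.2,"tz": -1,"turn": -12.8,"jaw": 1}
    - {"tx": 9.5,"ty": -13.6,"tz": -1,"turn": -17.1,"jaw": 1}
    - {"tx": 11.9,"ty": -17.0,"tz": -1,"turn": -21.4,"jaw": 1}

```text
time_s: 5.82
position: [-0.378, 0.3989, 0.4064]
tool_rot: [[-1.0, 0.01, 0.027], [0.009, 0.999, -0.04], [-0.028, -0.04, -0.999]]
ft_force: [0.3, 1.3, -0.0]
grip_width: 0.0852
```

```bash
python3 -c "
from h import *
s=log();print(s['time_s'],np.round(s['q'],2),np.round(s['position'],4),np.round(s['tool_rot'],4).tolist())"
```

```text
5.8167 [121.18  19.95  51.87  -0.17 110.96  31.68] [-0.378   0.3989  0.4064] [[-0.9996, 0.0102, 0.0275], [0.0091, 0.9992, -0.04], [-0.0279, -0.0398, -0.9988]]
```

>>> apply_moves:
  motion:
    - {"tx": 13.3,"ty": -4,"tz": -10,"turn": 0,"jaw": 1}
    - {"tx": 13.3,"ty": -4,"tz": -10,"turn": 0,"jaw": 1}
    - {"tx": 13.3,"ty": -4,"tz": -10,"turn": 0,"jaw": 1}
    - {"tx": 13.3,"ty": -4,"tz": -10,"turn": 0,"jaw": 1}
    - {"tx": 13.3,"ty": -4,"tz": -10,"turn": 0,"jaw": 1}

```text
time_s: 6.23
position: [-0.5126, 0.3595, 0.5]
tool_rot: [[-1.0, 0.008, 0.03], [0.006, 0.999, -0.044], [-0.031, -0.044, -0.999]]
ft_force: [0.6, -0.1, 0.8]
grip_width: 0.0852
```

>>> apply_moves:
  motion:
    - {"tx": 20,"ty": 20,"tz": -28,"turn": 0,"jaw": 1}
    - {"tx": 20,"ty": 20,"tz": -28,"turn": 0,"jaw": 1}

```text
time_s: 6.4
position: [-0.5088, 0.3716, 0.5006]
tool_rot: [[-1.0, 0.006, 0.014], [0.006, 0.999, -0.032], [-0.014, -0.031, -0.999]]
ft_force: [1.1, -0.6, -0.1]
grip_width: 0.085
```

>>> apply_moves:
  motion:
    - {"tx": 20,"ty": 20,"tz": -28,"turn": 0,"jaw": 1}
    - {"tx": 20,"ty": 20,"tz": -28,"turn": 0,"jaw": 1}

```text
time_s: 6.57
position: [-0.5046, 0.3815, 0.5039]
tool_rot: [[-1.0, 0.007, -0.005], [0.007, 1.0, -0.016], [0.005, -0.016, -1.0]]
ft_force: [1.1, 0.1, 0.8]
grip_width: 0.0854
```

>>> apply_moves:
  motion:
    - {"tx": 20,"ty": 20,"tz": -28,"turn": 0,"jaw": 1}

```text
time_s: 6.65
position: [-0.5041, 0.3868, 0.5059]
tool_rot: [[-1.0, 0.009, -0.021], [0.009, 1.0, -0.004], [0.021, -0.004, -1.0]]
ft_force: [-0.1, -0.1, -0.8]
grip_width: 0.0852
```

```bash
python3 -c "
from h import *
s=log();print(s['time_s'],np.round(s['q'],2),np.round(s['position'],4),np.round(s['tool_rot'],4).tolist())"
```

```text
6.65 [131.43  33.49  12.73   1.45 133.15  42.94] [-0.5041  0.3868  0.5059] [[-0.9997, 0.0089, -0.021], [0.0089, 1.0, -0.0041], [0.021, -0.0043, -0.9998]]
```

>>> apply_moves:
  motion:
    - {"tx": 14,"ty": 15,"tz": -8,"turn": 0,"jaw": 1}

```text
time_s: 6.73
position: [-0.5093, 0.3987, 0.5004]
tool_rot: [[-0.999, 0.01, -0.04], [0.01, 1.0, 0.012], [0.04, 0.011, -0.999]]
ft_force: [0.2, 1.0, 1.5]
grip_width: 0.0854
```

>>> apply_moves:
  motion:
    - {"tx": 14,"ty": 15,"tz": -8,"turn": 0,"jaw": 1}

```text
time_s: 6.82
position: [-0.5156, 0.4124, 0.4919]
tool_rot: [[-0.998, 0.012, -0.057], [0.011, 1.0, 0.026], [0.057, 0.025, -0.998]]
ft_force: [0.2, 0.7, -0.3]
grip_width: 0.0856
```

>>> apply_moves:
  motion:
    - {"tx": 14,"ty": 15,"tz": -8,"turn": 0,"jaw": 1}

```text
time_s: 6.9
position: [-0.5209, 0.4246, 0.4853]
tool_rot: [[-0.997, 0.014, -0.074], [0.011, 0.999, 0.04], [0.074, 0.039, -0.996]]
ft_force: [0.6, -0.7, -0.5]
grip_width: 0.0852
```

>>> apply_moves:
  motion:
    - {"tx": 14,"ty": 15,"tz": -8,"turn": 0,"jaw": 1}

```text
time_s: 6.98
position: [-0.5254, 0.436, 0.4799]
tool_rot: [[-0.996, 0.017, -0.091], [0.012, 0.998, 0.055], [0.092, 0.054, -0.994]]
ft_force: [0.9, 0.6, 0.6]
grip_width: 0.0852
```

>>> apply_moves:
  motion:
    - {"tx": 14,"ty": 15,"tz": -8,"turn": 0,"jaw": 1}

```text
time_s: 7.07
position: [-0.5295, 0.4468, 0.4754]
tool_rot: [[-0.994, 0.02, -0.108], [0.012, 0.997, 0.07], [0.109, 0.068, -0.992]]
ft_force: [-0.3, 0.2, 0.5]
grip_width: 0.086
```

>>> apply_moves:
  motion:
    - {"tx": 14,"ty": 15,"tz": -8,"turn": 0,"jaw": 1}

```text
time_s: 7.15
position: [-0.5331, 0.4569, 0.472]
tool_rot: [[-0.992, 0.023, -0.126], [0.012, 0.996, 0.086], [0.127, 0.083, -0.988]]
ft_force: [0.2, 0.2, -0.4]
grip_width: 0.0857
```

>>> apply_moves:
  motion:
    - {"tx": 14,"ty": 15,"tz": -8,"turn": 0,"jaw": 1}

```text
time_s: 7.23
position: [-0.5362, 0.4665, 0.4695]
tool_rot: [[-0.989, 0.026, -0.143], [0.011, 0.995, 0.101], [0.145, 0.099, -0.985]]
ft_force: [0.1, 0.5, -0.7]
grip_width: 0.0855
```

>>> apply_moves:
  motion:
    - {"tx": 14,"ty": 15,"tz": -8,"turn": 0,"jaw": 1}

```text
time_s: 7.32
position: [-0.539, 0.4755, 0.4678]
tool_rot: [[-0.987, 0.03, -0.161], [0.011, 0.993, 0.118], [0.163, 0.114, -0.98]]
ft_force: [0.9, -0.0, -0.8]
grip_width: 0.085
```

>>> apply_moves:
  motion:
    - {"tx": 14,"ty": 15,"tz": -8,"turn": 0,"jaw": 1}

```text
time_s: 7.4
position: [-0.5413, 0.484, 0.4672]
tool_rot: [[-0.983, 0.034, -0.178], [0.01, 0.991, 0.134], [0.181, 0.13, -0.975]]
ft_force: [-0.3, -0.5, 0.8]
grip_width: 0.0853
```

>>> apply_moves:
  motion:
    - {"tx": 14,"ty": 15,"tz": -8,"turn": 0,"jaw": 1}
    - {"tx": 14,"ty": 15,"tz": -8,"turn": 0,"jaw": 1}

```text
time_s: 7.57
position: [-0.5427, 0.4964, 0.4656]
tool_rot: [[-0.979, 0.039, -0.198], [0.008, 0.988, 0.153], [0.202, 0.149, -0.968]]
ft_force: [0.3, -0.6, -0.4]
grip_width: 0.0857
```

```bash
python3 -c "
from h import *
s=log();print(s['time_s'],np.round(s['q'],2),np.round(s['position'],4),np.round(s['tool_rot'],4).tolist())"
```

```text
7.5667 [127.11  37.78  12.69   4.16 115.46  40.72] [-0.5427  0.4964  0.4656] [[-0.9794, 0.0385, -0.1981], [0.0079, 0.9882, 0.1532], [0.2017, 0.1485, -0.9681]]
```

>>> apply_moves:
  motion:
    - {"tx": 14,"ty": 15,"tz": -7,"turn": 0,"jaw": 1}

```text
time_s: 7.65
position: [-0.5451, 0.504, 0.4651]
tool_rot: [[-0.976, 0.042, -0.214], [0.006, 0.986, 0.169], [0.218, 0.163, -0.962]]
ft_force: [0.2, 0.8, -0.5]
grip_width: 0.0855
```

>>> apply_moves:
  motion:
    - {"tx": 14,"ty": 15,"tz": -7,"turn": 0,"jaw": 1}

```text
time_s: 7.73
position: [-0.5472, 0.5115, 0.4654]
tool_rot: [[-0.972, 0.047, -0.231], [0.003, 0.983, 0.185], [0.236, 0.179, -0.955]]
ft_force: [-0.6, -0.1, 0.4]
grip_width: 0.0857
```

>>> apply_moves:
  motion:
    - {"tx": 14,"ty": 15,"tz": -6,"turn": 0,"jaw": 1}

```text
time_s: 7.82
position: [-0.5497, 0.5191, 0.4658]
tool_rot: [[-0.967, 0.051, -0.248], [0.0, 0.979, 0.202], [0.253, 0.195, -0.948]]
ft_force: [-1.2, 1.0, 0.3]
grip_width: 0.0854
```

>>> apply_moves:
  motion:
    - {"tx": 14,"ty": 15,"tz": -6,"turn": 0,"jaw": 1}

```text
time_s: 7.9
position: [-0.5519, 0.5263, 0.4664]
tool_rot: [[-0.963, 0.056, -0.264], [-0.003, 0.976, 0.218], [0.27, 0.21, -0.939]]
ft_force: [0.1, 0.8, -0.7]
grip_width: 0.0848
```

>>> apply_moves:
  motion:
    - {"tx": 14,"ty": 15,"tz": -6,"turn": 0,"jaw": 1}

```text
time_s: 7.98
position: [-0.5536, 0.533, 0.4681]
tool_rot: [[-0.958, 0.061, -0.281], [-0.007, 0.972, 0.234], [0.287, 0.226, -0.931]]
ft_force: [-0.1, -0.0, -0.6]
grip_width: 0.085
```

>>> apply_moves:
  motion:
    - {"tx": 14,"ty": 15,"tz": -5,"turn": 0,"jaw": 1}

```text
time_s: 8.07
position: [-0.5558, 0.5399, 0.4696]
tool_rot: [[-0.952, 0.066, -0.298], [-0.011, 0.968, 0.251], [0.305, 0.242, -0.921]]
ft_force: [0.1, -0.2, -0.2]
grip_width: 0.0854
```

>>> apply_moves:
  motion:
    - {"tx": 14,"ty": 15,"tz": -5,"turn": 0,"jaw": 1}

```text
time_s: 8.15
position: [-0.5577, 0.5464, 0.4715]
tool_rot: [[-0.947, 0.072, -0.314], [-0.015, 0.964, 0.267], [0.322, 0.258, -0.911]]
ft_force: [0.7, 0.1, -0.3]
grip_width: 0.0853
```

>>> apply_moves:
  motion:
    - {"tx": 14,"ty": 15,"tz": -5,"turn": 0,"jaw": 1}

```text
time_s: 8.23
position: [-0.5591, 0.5524, 0.4743]
tool_rot: [[-0.941, 0.078, -0.33], [-0.02, 0.959, 0.283], [0.338, 0.273, -0.9]]
ft_force: [-0.1, 0.1, -1.0]
grip_width: 0.0854
```

>>> apply_moves:
  motion:
    - {"tx": 14,"ty": 15,"tz": -4,"turn": 0,"jaw": 1}

```text
time_s: 8.32
position: [-0.5611, 0.5586, 0.477]
tool_rot: [[-0.934, 0.084, -0.346], [-0.025, 0.954, 0.3], [0.355, 0.289, -0.889]]
ft_force: [-0.1, 0.2, -0.1]
grip_width: 0.0853
```

>>> apply_moves:
  motion:
    - {"tx": 14,"ty": 15,"tz": -4,"turn": 0,"jaw": 1}

```text
time_s: 8.4
position: [-0.5627, 0.5645, 0.4799]
tool_rot: [[-0.928, 0.09, -0.362], [-0.031, 0.948, 0.316], [0.372, 0.305, -0.877]]
ft_force: [0.8, 0.6, 0.1]
grip_width: 0.0855
```

>>> apply_moves:
  motion:
    - {"tx": 14,"ty": 15,"tz": -3,"turn": 0,"jaw": 1}

```text
time_s: 8.48
position: [-0.5648, 0.5706, 0.4827]
tool_rot: [[-0.921, 0.097, -0.378], [-0.037, 0.942, 0.333], [0.388, 0.32, -0.864]]
ft_force: [0.7, 0.4, 0.2]
grip_width: 0.0854
```

>>> apply_moves:
  motion:
    - {"tx": 14,"ty": 15,"tz": -3,"turn": 0,"jaw": 1}

```text
time_s: 8.57
position: [-0.5666, 0.5763, 0.4857]
tool_rot: [[-0.914, 0.104, -0.393], [-0.043, 0.936, 0.349], [0.404, 0.336, -0.851]]
ft_force: [0.5, 0.4, 0.5]
grip_width: 0.0856
```

>>> apply_moves:
  motion:
    - {"tx": 14,"ty": 15,"tz": -2,"turn": 0,"jaw": 1}

```text
time_s: 8.65
position: [-0.5686, 0.5821, 0.4888]
tool_rot: [[-0.906, 0.112, -0.408], [-0.05, 0.93, 0.365], [0.42, 0.351, -0.837]]
ft_force: [0.6, 0.4, -0.2]
grip_width: 0.0857
```

>>> apply_moves:
  motion:
    - {"tx": 14,"ty": 15,"tz": -2,"turn": 0,"jaw": 1}

```text
time_s: 8.73
position: [-0.5705, 0.5877, 0.492]
tool_rot: [[-0.898, 0.119, -0.423], [-0.057, 0.923, 0.381], [0.436, 0.366, -0.822]]
ft_force: [0.1, 1.1, 0.3]
grip_width: 0.085
```

```bash
python3 -c "
from h import *
s=log();print(s['time_s'],np.round(s['q'],2),np.round(s['position'],4),np.round(s['tool_rot'],4).tolist())"
```

```text
8.7333 [123.46  38.5   12.74   8.26  94.9   38.63] [-0.5705  0.5877  0.492 ] [[-0.8982, 0.1191, -0.4231], [-0.0569, 0.923, 0.3806], [0.4359, 0.3659, -0.8223]]
```

>>> apply_moves:
  motion:
    - {"tx": 12,"ty": 16,"tz": -2,"turn": 0,"jaw": 1}

```text
time_s: 8.82
position: [-0.5691, 0.5951, 0.4963]
tool_rot: [[-0.89, 0.126, -0.438], [-0.065, 0.916, 0.396], [0.451, 0.38, -0.807]]
ft_force: [0.4, 0.0, 0.3]
grip_width: 0.0856
```

>>> apply_moves:
  motion:
    - {"tx": 12,"ty": 16,"tz": -1,"turn": 0,"jaw": 1}

```text
time_s: 8.9
position: [-0.5674, 0.6035, 0.5001]
tool_rot: [[-0.882, 0.134, -0.452], [-0.073, 0.909, 0.411], [0.466, 0.395, -0.792]]
ft_force: [0.4, -0.4, -0.6]
grip_width: 0.0854
```

>>> apply_moves:
  motion:
    - {"tx": 12,"ty": 16,"tz": -1,"turn": 0,"jaw": 1}

```text
time_s: 8.98
position: [-0.5658, 0.6114, 0.504]
tool_rot: [[-0.874, 0.143, -0.465], [-0.08, 0.901, 0.426], [0.48, 0.41, -0.776]]
ft_force: [0.4, -0.3, 0.1]
grip_width: 0.0853
```

>>> apply_moves:
  motion:
    - {"tx": 12,"ty": 16,"tz": 0,"turn": 0,"jaw": 1}

```text
time_s: 9.07
position: [-0.5647, 0.6191, 0.5078]
tool_rot: [[-0.865, 0.152, -0.478], [-0.088, 0.893, 0.442], [0.494, 0.424, -0.759]]
ft_force: [-0.4, 0.6, -0.6]
grip_width: 0.0853
```

>>> apply_moves:
  motion:
    - {"tx": 12,"ty": 16,"tz": 0,"turn": 0,"jaw": 1}

```text
time_s: 9.15
position: [-0.5635, 0.6264, 0.5117]
tool_rot: [[-0.856, 0.161, -0.49], [-0.095, 0.885, 0.457], [0.507, 0.438, -0.742]]
ft_force: [0.0, 0.3, 0.2]
grip_width: 0.0857
```

>>> apply_moves:
  motion:
    - {"tx": 12,"ty": 16,"tz": 0,"turn": 0,"jaw": 1}

```text
time_s: 9.23
position: [-0.5619, 0.633, 0.5165]
tool_rot: [[-0.848, 0.17, -0.502], [-0.103, 0.876, 0.471], [0.52, 0.451, -0.725]]
ft_force: [0.5, 0.5, 0.1]
grip_width: 0.0854
```

>>> apply_moves:
  motion:
    - {"tx": 12,"ty": 16,"tz": 1,"turn": 0,"jaw": 1}

```text
time_s: 9.32
position: [-0.5608, 0.6396, 0.5212]
tool_rot: [[-0.839, 0.18, -0.514], [-0.112, 0.867, 0.486], [0.533, 0.465, -0.707]]
ft_force: [0.5, -0.8, 0.1]
grip_width: 0.0853
```

>>> apply_moves:
  motion:
    - {"tx": 12,"ty": 16,"tz": 1,"turn": 0,"jaw": 1}

```text
time_s: 9.4
position: [-0.5596, 0.6458, 0.5259]
tool_rot: [[-0.829, 0.19, -0.525], [-0.12, 0.858, 0.5], [0.545, 0.478, -0.689]]
ft_force: [0.1, 0.8, -0.3]
grip_width: 0.0852
```

>>> apply_moves:
  motion:
    - {"tx": 12,"ty": 16,"tz": 2,"turn": 0,"jaw": 1}

```text
time_s: 9.48
position: [-0.5588, 0.6522, 0.5304]
tool_rot: [[-0.82, 0.2, -0.536], [-0.129, 0.848, 0.514], [0.558, 0.491, -0.669]]
ft_force: [1.0, -0.1, -0.5]
grip_width: 0.0856
```

>>> apply_moves:
  motion:
    - {"tx": 12,"ty": 16,"tz": 2,"turn": 0,"jaw": 1}

```text
time_s: 9.57
position: [-0.5578, 0.6581, 0.535]
tool_rot: [[-0.811, 0.21, -0.546], [-0.138, 0.838, 0.528], [0.569, 0.503, -0.65]]
ft_force: [0.4, -0.1, 0.6]
grip_width: 0.0853
```

>>> apply_moves:
  motion:
    - {"tx": 12,"ty": 16,"tz": 2,"turn": 0,"jaw": 1}

```text
time_s: 9.65
position: [-0.5563, 0.6634, 0.5404]
tool_rot: [[-0.801, 0.221, -0.556], [-0.147, 0.828, 0.541], [0.58, 0.515, -0.631]]
ft_force: [0.0, 0.4, 0.8]
grip_width: 0.0855
```

>>> apply_moves:
  motion:
    - {"tx": 12,"ty": 16,"tz": 2,"turn": 0,"jaw": 1}

```text
time_s: 9.73
position: [-0.5543, 0.668, 0.5468]
tool_rot: [[-0.792, 0.231, -0.565], [-0.156, 0.818, 0.553], [0.591, 0.526, -0.612]]
ft_force: [-0.4, -0.6, -0.4]
grip_width: 0.0853
```

```bash
python3 -c "
from h import *
s=log();print(s['time_s'],np.round(s['q'],2),np.round(s['position'],4),np.round(s['tool_rot'],4).tolist())"
```

```text
9.7333 [118.06  38.14  12.75  14.09  78.5   34.46] [-0.5543  0.668   0.5468] [[-0.7918, 0.2311, -0.5654], [-0.1563, 0.8182, 0.5533], [0.5905, 0.5265, -0.6117]]
```

>>> apply_moves:
  motion:
    - {"tx": 9,"ty": 18,"tz": 1,"turn": 0,"jaw": 1}

```text
time_s: 9.82
position: [-0.5467, 0.6751, 0.5544]
tool_rot: [[-0.782, 0.24, -0.575], [-0.166, 0.809, 0.564], [0.6, 0.537, -0.593]]
ft_force: [-0.5, 0.7, -0.1]
grip_width: 0.0854
```

>>> apply_moves:
  motion:
    - {"tx": 9,"ty": 18,"tz": 1,"turn": 0,"jaw": 1}

```text
time_s: 9.9
position: [-0.5371, 0.6829, 0.5626]
tool_rot: [[-0.773, 0.25, -0.583], [-0.176, 0.798, 0.576], [0.61, 0.548, -0.573]]
ft_force: [-0.4, 0.3, -0.2]
grip_width: 0.0854
```

>>> apply_moves:
  motion:
    - {"tx": 9,"ty": 18,"tz": 1,"turn": 0,"jaw": 1}

```text
time_s: 9.98
position: [-0.5277, 0.6897, 0.5712]
tool_rot: [[-0.764, 0.261, -0.59], [-0.185, 0.787, 0.588], [0.618, 0.558, -0.553]]
ft_force: [-0.0, 0.5, 0.3]
grip_width: 0.0852
```

>>> apply_moves:
  motion:
    - {"tx": 9,"ty": 18,"tz": 1,"turn": 0,"jaw": 1}

```text
time_s: 10.07
position: [-0.5184, 0.6957, 0.5802]
tool_rot: [[-0.755, 0.273, -0.596], [-0.194, 0.776, 0.6], [0.626, 0.569, -0.533]]
ft_force: [-0.7, 0.2, -0.3]
grip_width: 0.0852
```

Run:
```python
from plan import *
s=log();q=np.array(s['q']);X=np.array(s['position']);T=np.array(s['tool_rot']);print(s['time_s'],np.round(q,2),X,np.round(T,4).tolist())
print('angle to ax',np.degrees(np.arccos(T[:,2]@ax)),np.round(ax,3))
# way back, keeping orientation
qq=q.copy()
for w in[(-.3,.6,.5),(0,.62,.5),(.3,.55,.45),(.5,.3,.42),(.62,.1,.35),(.651,.046,.25)]:
    qq,e=ik(np.array(w),T,qq);print(w,np.round(qq,1),round(e,4))
x,Tg=grip(1);qq[5]-=180
qq,e=ik(x-.12*ax,Tg,qq);print('pre',np.round(x-.12*ax,3),np.round(qq,1),e)
print('turn needed',np.degrees(cv2.Rodrigues(T.T@Tg)[0].ravel()))
```

```text
10.0667 [114.07  36.89  12.73  18.07  75.09  31.55] [-0.51839494  0.6956917   0.58022307] [[-0.755, 0.2727, -0.5964], [-0.1937, 0.7762, 0.6], [0.6265, 0.5685, -0.5332]]
angle to ax 1.0443208584007397 [-0.582  0.606 -0.543]
(-0.3, 0.6, 0.5) [94.8 11.  67.1 39.7 58.3  0.1] 0.0
(0, 0.62, 0.5) [ 59.5  12.7  65.   55.3  84.5 -23.9] 0.0
(0.3, 0.55, 0.45) [ 31.2  24.9  54.9  59.2 106.9 -40.6] 0.0
(0.5, 0.3, 0.42) [  3.4  32.4  46.8  56.6 130.5 -56.6] 0.0
(0.62, 0.1, 0.35) [-12.2  46.7  30.2  52.2 144.3 -66.8] 0.0
(0.651, 0.046, 0.25) [-15.5  53.7  30.9  42.2 141.4 -80. ] 0.0
pre [0.651 0.046 0.196] [ -15.7   55.    36.3   37.3  135.3 -101.2] 2.310038839356948e-08
turn needed [ -0.03766177  -1.04647049 -14.59032862]
```

```bash
cat >> h.py <<'E'
def legs(W,T=None,X=None):
    s=telemetry.observe();T=np.array(s['tool_rot']) if T is None else T;X=np.array(s['position']) if X is None else X
    for w in W:
        d=np.array(w)-X;print(w,'tool cm',np.round(T.T@d*100,1),'len cm',round(np.linalg.norm(d)*100,1),'rows',int(np.ceil(np.linalg.norm(d)/.0417)));X=np.array(w)
E
python3 - <<'E'
from h import *
legs([(-.3,.6,.5),(0,.62,.5),(.3,.55,.45),(.5,.3,.42),(.62,.1,.35)])
E
```

```text
(-0.3, 0.6, 0.5) tool cm [-19.7  -6.  -14.5] len cm 25.2 rows 7
(0, 0.62, 0.5) tool cm [-23.    9.7 -16.7] len cm 30.1 rows 8
(0.3, 0.55, 0.45) tool cm [-24.4  -0.1 -19.4] len cm 31.2 rows 8
(0.5, 0.3, 0.42) tool cm [-12.1 -15.7 -25.3] len cm 32.2 rows 8
(0.62, 0.1, 0.35) tool cm [ -9.6 -16.2 -15.4] len cm 24.4 rows 6
```

>>> apply_moves:
  motion:
    - {"tx": -9.9,"ty": -3,"tz": -7.3,"turn": 0,"jaw": 1}
    - {"tx": -9.9,"ty": -3,"tz": -7.3,"turn": 0,"jaw": 1}
    - {"tx": -9.9,"ty": -3,"tz": -7.3,"turn": 0,"jaw": 1}
    - {"tx": -9.9,"ty": -3,"tz": -7.3,"turn": 0,"jaw": 1}

```text
time_s: 10.4
position: [-0.4043, 0.6462, 0.5384]
tool_rot: [[-0.756, 0.274, -0.594], [-0.19, 0.777, 0.601], [0.626, 0.567, -0.535]]
ft_force: [0.3, -0.3, -0.1]
grip_width: 0.0855
```

>>> apply_moves:
  motion:
    - {"tx": -9.9,"ty": -3,"tz": -7.3,"turn": 0,"jaw": 1}
    - {"tx": -9.9,"ty": -3,"tz": -7.3,"turn": 0,"jaw": 1}
    - {"tx": -9.9,"ty": -3,"tz": -7.3,"turn": 0,"jaw": 1}
    - {"tx": -9.9,"ty": -3,"tz": -7.3,"turn": 0,"jaw": 1}

```text
time_s: 10.73
position: [-0.2898, 0.596, 0.4964]
tool_rot: [[-0.757, 0.277, -0.591], [-0.185, 0.777, 0.602], [0.626, 0.565, -0.537]]
ft_force: [0.1, -0.1, 0.7]
grip_width: 0.0855
```

>>> apply_moves:
  motion:
    - {"tx": -11.5,"ty": 4.8,"tz": -8.3,"turn": 0,"jaw": 1}
    - {"tx": -11.5,"ty": 4.8,"tz": -8.3,"turn": 0,"jaw": 1}
    - {"tx": -11.5,"ty": 4.8,"tz": -8.3,"turn": 0,"jaw": 1}
    - {"tx": -11.5,"ty": 4.8,"tz": -8.3,"turn": 0,"jaw": 1}

```text
time_s: 11.07
position: [-0.137, 0.6048, 0.4971]
tool_rot: [[-0.758, 0.279, -0.59], [-0.185, 0.775, 0.605], [0.626, 0.568, -0.535]]
ft_force: [0.2, 0.1, 0.2]
grip_width: 0.0854
```

>>> apply_moves:
  motion:
    - {"tx": -11.5,"ty": 4.8,"tz": -8.3,"turn": 0,"jaw": 1}
    - {"tx": -11.5,"ty": 4.8,"tz": -8.3,"turn": 0,"jaw": 1}
    - {"tx": -11.5,"ty": 4.8,"tz": -8.3,"turn": 0,"jaw": 1}
    - {"tx": -11.5,"ty": 4.8,"tz": -8.3,"turn": 0,"jaw": 1}

```text
time_s: 11.4
position: [0.0166, 0.6133, 0.4973]
tool_rot: [[-0.759, 0.282, -0.587], [-0.184, 0.773, 0.608], [0.625, 0.569, -0.535]]
ft_force: [0.4, 0.2, -0.1]
grip_width: 0.0852
```

>>> apply_moves:
  motion:
    - {"tx": -12.2,"ty": 0,"tz": -9.7,"turn": 0,"jaw": 1}
    - {"tx": -12.2,"ty": 0,"tz": -9.7,"turn": 0,"jaw": 1}
    - {"tx": -12.2,"ty": 0,"tz": -9.7,"turn": 0,"jaw": 1}
    - {"tx": -12.2,"ty": 0,"tz": -9.7,"turn": 0,"jaw": 1}

```text
time_s: 11.73
position: [0.1693, 0.5759, 0.4732]
tool_rot: [[-0.76, 0.283, -0.585], [-0.183, 0.771, 0.61], [0.624, 0.571, -0.534]]
ft_force: [-0.3, -0.9, 0.3]
grip_width: 0.0854
```

>>> apply_moves:
  motion:
    - {"tx": -12.2,"ty": 0,"tz": -9.7,"turn": 0,"jaw": 1}
    - {"tx": -12.2,"ty": 0,"tz": -9.7,"turn": 0,"jaw": 1}
    - {"tx": -12.2,"ty": 0,"tz": -9.7,"turn": 0,"jaw": 1}
    - {"tx": -12.2,"ty": 0,"tz": -9.7,"turn": 0,"jaw": 1}

```text
time_s: 12.07
position: [0.3222, 0.5379, 0.4488]
tool_rot: [[-0.761, 0.285, -0.583], [-0.181, 0.77, 0.612], [0.623, 0.572, -0.534]]
ft_force: [0.0, 0.9, -0.8]
grip_width: 0.0856
```

Run:
```python
from plan import *
s=log();T=np.array(s['tool_rot']);print(np.round(s['q'],1),s['position'],np.round(T,3).tolist(),np.degrees(np.arccos(T[:,2]@ax)))
legs([(.5,.3,.42),(.62,.1,.35),(.66,.046,.24)])
```

```text
[ 29.   25.4  54.3  59.2 107.8 -41.4] [0.32220948 0.53791249 0.44876664] [[-0.761, 0.285, -0.583], [-0.181, 0.77, 0.612], [0.623, 0.572, -0.534]] 0.6250462016875202
(0.5, 0.3, 0.42) tool cm [-11.  -14.9 -23.4] len cm 29.8 rows 8
(0.62, 0.1, 0.35) tool cm [ -9.9 -16.  -15.5] len cm 24.4 rows 6
(0.66, 0.046, 0.24) tool cm [-8.9 -9.3  0.2] len cm 12.9 rows 4
```

>>> apply_moves:
  motion:
    - {"tx": -5.5,"ty": -7.5,"tz": -11.7,"turn": 0,"jaw": 1}
    - {"tx": -5.5,"ty": -7.5,"tz": -11.7,"turn": 0,"jaw": 1}
    - {"tx": -5.5,"ty": -7.5,"tz": -11.7,"turn": 0,"jaw": 1}
    - {"tx": -5.5,"ty": -7.5,"tz": -11.7,"turn": 0,"jaw": 1}

```text
time_s: 12.4
position: [0.4137, 0.4157, 0.434]
tool_rot: [[-0.762, 0.287, -0.58], [-0.179, 0.768, 0.615], [0.622, 0.572, -0.534]]
ft_force: [-0.2, 0.7, -0.1]
grip_width: 0.0852
```

>>> apply_moves:
  motion:
    - {"tx": -5.5,"ty": -7.5,"tz": -11.7,"turn": 0,"jaw": 1}
    - {"tx": -5.5,"ty": -7.5,"tz": -11.7,"turn": 0,"jaw": 1}
    - {"tx": -5.5,"ty": -7.5,"tz": -11.7,"turn": 0,"jaw": 1}
    - {"tx": -5.5,"ty": -7.5,"tz": -11.7,"turn": 0,"jaw": 1}

```text
time_s: 12.73
position: [0.5044, 0.2929, 0.4191]
tool_rot: [[-0.764, 0.289, -0.577], [-0.176, 0.767, 0.617], [0.621, 0.573, -0.535]]
ft_force: [0.3, 0.1, -0.1]
grip_width: 0.0854
```

>>> apply_moves:
  motion:
    - {"tx": -5,"ty": -8,"tz": -7.8,"turn": 0,"jaw": 1}
    - {"tx": -5,"ty": -8,"tz": -7.8,"turn": 0,"jaw": 1}
    - {"tx": -5,"ty": -8,"tz": -7.8,"turn": 0,"jaw": 1}

```text
time_s: 12.98
position: [0.565, 0.1912, 0.3844]
tool_rot: [[-0.765, 0.289, -0.575], [-0.176, 0.766, 0.618], [0.619, 0.574, -0.536]]
ft_force: [0.5, 0.9, 0.4]
grip_width: 0.0856
```

>>> apply_moves:
  motion:
    - {"tx": -5,"ty": -8,"tz": -7.8,"turn": 0,"jaw": 1}
    - {"tx": -5,"ty": -8,"tz": -7.8,"turn": 0,"jaw": 1}
    - {"tx": -5,"ty": -8,"tz": -7.8,"turn": 0,"jaw": 1}

```text
time_s: 13.23
position: [0.626, 0.0882, 0.3492]
tool_rot: [[-0.767, 0.288, -0.573], [-0.174, 0.766, 0.619], [0.617, 0.575, -0.537]]
ft_force: [0.2, 0.7, 0.8]
grip_width: 0.0855
```

>>> apply_moves:
  motion:
    - {"tx": -8.9,"ty": -9.3,"tz": 0,"turn": -14,"jaw": 1}
    - {"tx": -8.9,"ty": -9.3,"tz": 0,"turn": -14,"jaw": 1}
    - {"tx": -8.9,"ty": -9.3,"tz": 0,"turn": -14,"jaw": 1}
    - {"tx": -8.9,"ty": -9.3,"tz": 0,"turn": -14,"jaw": 1}

```text
time_s: 13.57
position: [0.6685, 0.0294, 0.2348]
tool_rot: [[-0.812, 0.102, -0.574], [-0.352, 0.699, 0.623], [0.465, 0.708, -0.532]]
ft_force: [0.8, 0.3, -0.3]
grip_width: 0.0854
```

Run:
```python
from plan import *
s=log();T=np.array(s['tool_rot']);print(s['time_s'],np.round(s['q'],1),s['position'],np.round(T,3).tolist(),np.degrees(np.arccos(T[:,2]@ax)))
x,Tg=grip(1);print('rot err',np.degrees(cv2.Rodrigues(T.T@Tg)[0].ravel()),x)
legs([x-.06*ax,x])
for n in('side','wrist'):
    im,d=get_image(n);np.savez(f'pics/{n}1.npz',im=im,d=d);cv2.imwrite(f'pics/{n}1.png',im[:,:,::-1])
a=[cv2.imread(f'pics/{n}1.png') for n in('side','wrist')]
cv2.imwrite('pics/v1.png',np.hstack([a[0][100:400,180:480],cv2.resize(a[1],(480,300))]))
```

```text
13.5667 [-16.8  56.4  27.5  43.7 141.4 -92.5] [0.66848103 0.02941237 0.23481909] [[-0.812, 0.102, -0.574], [-0.352, 0.699, 0.623], [0.465, 0.708, -0.532]] 1.2362610828177034
rot err [ 1.16248426  0.42075313 -1.25786765] [0.58114859 0.11872576 0.1311202 ]
[0.61606135 0.08238261 0.16368206] tool cm [-0.9 -1.9 10.1] len cm 10.3 rows 3
[0.58114859 0.11872576 0.1311202 ] tool cm [ 0.  -0.1  6. ] len cm 6.0 rows 2
```

View pics/v1.png

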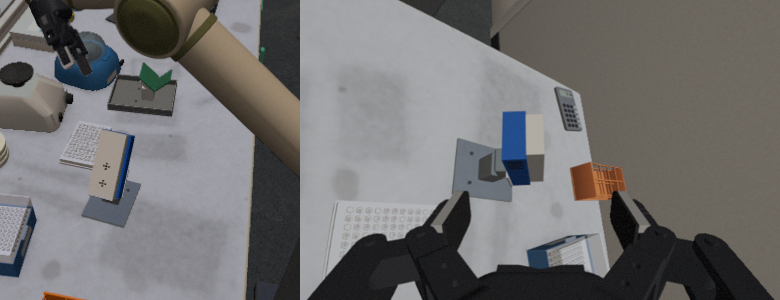

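```bash
cat >> plan.py <<'E'
def cloud():
    C=[]
    for n in('scene','side'):
        z=np.load(f'pics/{n}0.npz');d=z['d'];P,_=pts(n,z['im'],d,d>0);C.append(P)
    P=np.vstack(C);m=(P[:,0]>.3)&(P[:,0]<1.1)&(abs(P[:,1])<.7)&(P[:,2]>.02)&(P[:,2]<.6);return P[m]
def chk(q,P):
    qr=np.radians(q);R=Rz(qr[0]);x=np.array([0,0,.1301])+R@[0,.1175,0];R=R@Ry(qr[1]);el=x+R@[0,0,.5371];R=R@Ry(qr[2]);wr=el+R@[.103,0,.3507]
    tcp,T=fk(q);o=[]
    for a,b in((el,wr),(wr,tcp-.06*T[:,2])):
        u=b-a;t=np.clip((P-a)@u/(u@u),0,1);dd=np.linalg.norm(P-a-t[:,None]*u,axis=1);i=dd.argmin();o.append((round(float(dd[i]),3),np.round(P[i],2).tolist()))
    return o
E
python3 - <<'E'
from plan import *
P=cloud();s=telemetry.observe();q=np.array(s['q'])
st=(np.linalg.norm(P-rm,axis=1)<.13)|(np.linalg.norm(P-[.555,-.175,.05],axis=1)<.11)
P2=P[~st];print(len(P2),'high pts >.12:',np.round(np.percentile(P2[P2[:,2]>.1],[0,50,100],axis=0),2).tolist())
print(chk(q,P2))
x,Tg=grip(1)
for nm,y,T,s0 in(('pre',x-.06*ax,Tg,q),('grip',x,Tg,q),('lift',x+[0,0,.13],Tg,q),('turned',None,None,None),('place',*place(1),np.array([-31,59,37,18,138,-11]))):
    if y is None:
        y=x+np.array([0,0,.13]);T=R@Tg;s0=qq+[0,0,0,0,0,114]
    qq,e=ik(y,T,s0);print(nm,np.round(y,3),np.round(qq,1),round(e,4),chk(qq,P2))
y0,T0=place(1)
for o in((0,0,.1),(0,0,.15),(-.03,0,.12),(0,.05,.12)):
    qq,e=ik(y0+o,T0,qq);print('above',o,np.round(qq,1),round(e,4),chk(qq,P2))
E
```

```text
120375 high pts >.12: [[0.3, -0.7, 0.1], [1.08, 0.1, 0.27], [1.1, 0.58, 0.58]]
[(0.219, [1.02, -0.1, 0.36]), (0.186, [0.82, -0.05, 0.13])]
pre [0.616 0.082 0.164] [ -13.7   52.1   48.5   34.2  126.6 -106.3] 0.0 [(0.175, [0.82, -0.07, 0.13]), (0.164, [0.82, -0.05, 0.13])]
grip [0.581 0.119 0.131] [ -11.5   50.4   58.6   32.9  118.5 -109.6] 0.0 [(0.164, [0.82, -0.05, 0.13]), (0.164, [0.82, -0.05, 0.13])]
lift [0.581 0.119 0.261] [-11.5  43.5  50.7  38.9 130.5 -99.1] 0.0 [(0.19, [0.3, -0.12, 0.57]), (0.269, [0.82, -0.04, 0.13])]
turned [0.581 0.119 0.261] [-11.5  43.5  50.7  38.9 130.5  15.6] 0.0 [(0.19, [0.3, -0.12, 0.57]), (0.269, [0.82, -0.04, 0.13])]
place [ 0.601 -0.175  0.131] [-31.8  59.3  37.2  18.3 138.3 -10.9] 0.0 [(0.159, [0.75, -0.28, 0.11]), (0.097, [0.71, -0.23, 0.1])]
above (0, 0, 0.1) [-31.8  55.2  30.3  23.6 148.6  -4.3] 0.0 [(0.186, [0.3, -0.13, 0.57]), (0.18, [0.72, -0.24, 0.11])]
above (0, 0, 0.15) [-31.8  54.   24.9  29.  154.5   1.8] 0.0 [(0.176, [0.3, -0.13, 0.57]), (0.224, [0.72, -0.24, 0.11])]
above (-0.03, 0, 0.12) [-32.9  50.8  36.8  20.7 147.1  -7.8] 0.0 [(0.147, [0.3, -0.13, 0.57]), (0.211, [0.71, -0.23, 0.1])]
above (0, 0.05, 0.12) [-28.6  52.   34.2  27.4 146.7   0.5] 0.0 [(0.166, [0.3, -0.13, 0.57]), (0.208, [0.73, -0.21, 0.1])]
```

>>> apply_moves:
  motion:
    - {"tx": -0.9,"ty": -1.9,"tz": 3.4,"turn": -1.3,"jaw": 1}
    - {"tx": -0.9,"ty": -1.9,"tz": 6.8,"turn": -1.3,"jaw": 1}
    - {"tx": -0.9,"ty": -1.9,"tz": 10.1,"turn": -1.3,"jaw": 1}
    - {"tx": -0.9,"ty": -1.9,"tz": 10.1,"turn": -1.3,"jaw": 1}

```text
time_s: 14.0
position: [0.6113, 0.0888, 0.1672]
tool_rot: [[-0.811, 0.083, -0.579], [-0.372, 0.691, 0.62], [0.452, 0.718, -0.53]]
ft_force: [0.9, 0.3, -0.1]
grip_width: 0.0853
```

Run:
```python
from plan import *
s=log();T=np.array(s['tool_rot']);x,Tg=grip(1);print(s['position'],'rot err',np.degrees(cv2.Rodrigues(T.T@Tg)[0].ravel()))
legs([x])
im,d=get_image('wrist');np.savez('pics/wrist2.npz',im=im,d=d);cv2.imwrite('pics/wrist2.png',im[:,:,::-1])
# refine from wrist: white & blue planes
p=camera_params('wrist');hsv=cv2.cvtColor(im,cv2.COLOR_RGB2HSV).astype(int)
P,uv=pts('wrist',im,d,d>0);l=(P-rm)@A*1e3
near=(abs(l[:,0])<75)&(abs(l[:,1])<45)&(l[:,2]>-30)&(l[:,2]<50)
h=hsv[uv[:,1],uv[:,0]];b=near&(h[:,0]>100)&(h[:,0]<130)&(h[:,1]>150);w=near&(h[:,1]<60)&(h[:,2]>80)
for n,k in(('blue',b),('white',w)): print(n,k.sum(),np.round(np.percentile(l[k],[1,50,99],axis=0),1).tolist())
```

```text
[0.61129605 0.08879468 0.16722216] rot err [1.11139647 0.09033603 0.07133628]
[0.58114859 0.11872576 0.1311202 ] tool cm [-0.3 -0.8  5.5] len cm 5.6 rows 2
blue 6055 [[-62.9, -32.9, -12.9], [-61.4, -9.8, -0.1], [31.8, 26.1, 12.9]]
white 4569 [[-62.9, -34.1, -29.2], [-61.3, -11.1, 22.9], [53.4, 21.8, 33.4]]
```

View pics/wrist2.png

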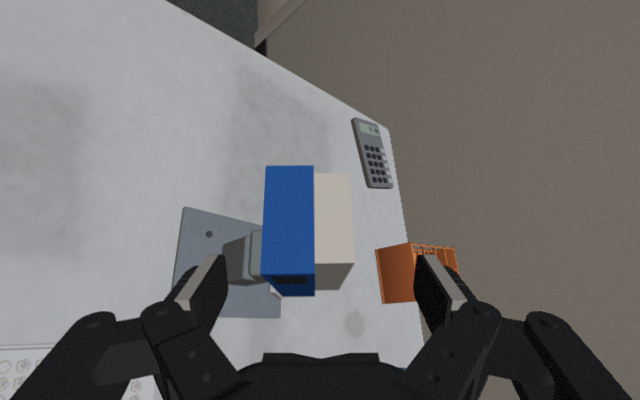

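>>> apply_moves:
  motion:
    - {"tx": -0.3,"ty": -0.8,"tz": 1,"turn": 0,"jaw": 1}
    - {"tx": -0.3,"ty": -0.8,"tz": 3.2,"turn": 0,"jaw": 1}
    - {"tx": -0.3,"ty": -0.8,"tz": 5.4,"turn": 0,"jaw": 1}
    - {"tx": -0.3,"ty": -0.8,"tz": 5.4,"turn": 0,"jaw": 1}

```text
time_s: 14.38
position: [0.5835, 0.1183, 0.1346]
tool_rot: [[-0.814, 0.078, -0.576], [-0.372, 0.692, 0.619], [0.447, 0.718, -0.534]]
ft_force: [-1.0, 0.4, 0.7]
grip_width: 0.0853
```

Run:
```python
from plan import *
s=log();T=np.array(s['tool_rot']);x,Tg=grip(1);print(s['position'],s['ft_force'],'rot err',np.degrees(cv2.Rodrigues(T.T@Tg)[0].ravel()));legs([x])
```

```text
[0.58353988 0.11831519 0.13461046] [-1.00993852  0.39604181  0.68678178] rot err [0.9020254  0.34151361 0.27335869]
[0.58114859 0.11872576 0.1311202 ] tool cm [ 0.  -0.2  0.3] len cm 0.4 rows 1
```

>>> apply_moves:
  motion:
    - {"tx": 0,"ty": -0.2,"tz": 0.3,"turn": 0,"jaw": 0.4}
    - {"tx": 0,"ty": -0.2,"tz": 0.3,"turn": 0,"jaw": -1}
    - {"tx": 0,"ty": -0.2,"tz": 0.3,"turn": 0,"jaw": -1}
    - {"tx": 0,"ty": -0.2,"tz": 0.3,"turn": 0,"jaw": -1}
    - {"tx": 0,"ty": -0.2,"tz": 0.3,"turn": 0,"jaw": -1}
  squeeze: 80

```text
time_s: 14.8
position: [0.5827, 0.1179, 0.1327]
tool_rot: [[-0.816, 0.076, -0.574], [-0.371, 0.692, 0.619], [0.444, 0.718, -0.536]]
ft_force: [2.7, -4.9, 7.0]
grip_width: 0.0459
```

>>> apply_moves:
  motion:
    - {"tx": 0,"ty": 0,"tz": 0,"turn": 0,"jaw": -1}
    - {"tx": 0,"ty": 0,"tz": 0,"turn": 0,"jaw": -1}
    - {"tx": 0,"ty": 0,"tz": 0,"turn": 0,"jaw": -1}

```text
time_s: 15.05
position: [0.583, 0.1178, 0.1328]
tool_rot: [[-0.816, 0.076, -0.573], [-0.37, 0.692, 0.62], [0.444, 0.718, -0.536]]
ft_force: [1.6, -0.8, 1.7]
grip_width: 0.0459
```

Run:
```python
from plan import *
s=log();T=np.array(s['tool_rot']);X=np.array(s['position']);print(X,s['ft_force'],s['grip_width'],np.round(T,4).tolist())
np.savez('gripT.npz',X=X,T=T)
legs([X+[0,0,.06],X+[0,0,.14]])
```

```text
[0.58297552 0.11782531 0.1327851 ] [ 1.55067808 -0.8144383   1.73237566] 0.045870317807611805 [[-0.816, 0.0762, -0.5729], [-0.3704, 0.692, 0.6197], [0.4437, 0.7179, -0.5364]]
[0.58297552 0.11782531 0.1927851 ] tool cm [ 2.7  4.3 -3.2] len cm 6.0 rows 2
[0.58297552 0.11782531 0.2727851 ] tool cm [ 3.5  5.7 -4.3] len cm 8.0 rows 2
```

>>> apply_moves:
  motion:
    - {"tx": 0.9,"ty": 1.4,"tz": -1.1,"turn": 0,"jaw": -1}
    - {"tx": 2.2,"ty": 3.6,"tz": -2.7,"turn": 0,"jaw": -1}
    - {"tx": 3.6,"ty": 5.7,"tz": -4.3,"turn": 0,"jaw": -1}
    - {"tx": 4.9,"ty": 7.8,"tz": -5.9,"turn": 0,"jaw": -1}
    - {"tx": 6.2,"ty": 10,"tz": -7.5,"turn": 0,"jaw": -1}

```text
time_s: 15.47
position: [0.5828, 0.1175, 0.2732]
tool_rot: [[-0.816, 0.077, -0.574], [-0.37, 0.692, 0.619], [0.445, 0.717, -0.536]]
ft_force: [1.4, -0.6, -2.3]
grip_width: 0.0458
```

>>> apply_moves:
  motion:
    - {"tx": 0,"ty": 0,"tz": 0,"turn": 3,"jaw": -1}
    - {"tx": 0,"ty": 0,"tz": 0,"turn": 8,"jaw": -1}
    - {"tx": 0,"ty": 0,"tz": 0,"turn": 14,"jaw": -1}
    - {"tx": 0,"ty": 0,"tz": 0,"turn": 20,"jaw": -1}
    - {"tx": 0,"ty": 0,"tz": 0,"turn": 26,"jaw": -1}

```text
time_s: 15.88
position: [0.5828, 0.1174, 0.2726]
tool_rot: [[-0.696, 0.431, -0.574], [-0.024, 0.785, 0.619], [0.718, 0.445, -0.536]]
ft_force: [0.3, 0.6, -2.2]
grip_width: 0.046
```

>>> apply_moves:
  motion:
    - {"tx": 0,"ty": 0,"tz": 0,"turn": 6,"jaw": -1}
    - {"tx": 0,"ty": 0,"tz": 0,"turn": 12,"jaw": -1}
    - {"tx": 0,"ty": 0,"tz": 0,"turn": 18,"jaw": -1}
    - {"tx": 0,"ty": 0,"tz": 0,"turn": 24,"jaw": -1}
    - {"tx": 0,"ty": 0,"tz": 0,"turn": 30,"jaw": -1}

```text
time_s: 16.3
position: [0.5828, 0.1174, 0.2721]
tool_rot: [[-0.382, 0.724, -0.574], [0.375, 0.69, 0.619], [0.844, 0.021, -0.535]]
ft_force: [-0.6, -0.3, -3.1]
grip_width: 0.0461
```

>>> apply_moves:
  motion:
    - {"tx": 0,"ty": 0,"tz": 0,"turn": 6,"jaw": -1}
    - {"tx": 0,"ty": 0,"tz": 0,"turn": 12,"jaw": -1}
    - {"tx": 0,"ty": 0,"tz": 0,"turn": 18,"jaw": -1}
    - {"tx": 0,"ty": 0,"tz": 0,"turn": 24,"jaw": -1}
    - {"tx": 0,"ty": 0,"tz": 0,"turn": 30,"jaw": -1}

```text
time_s: 16.72
position: [0.5828, 0.1174, 0.2715]
tool_rot: [[0.036, 0.817, -0.575], [0.672, 0.406, 0.619], [0.739, -0.409, -0.535]]
ft_force: [1.0, 0.6, -2.8]
grip_width: 0.0462
```

```bash
cat >> plan.py <<'E'
def status(rmA=None):
    s=log();T=np.array(s['tool_rot']);X=np.array(s['position']);g=np.load('gripT.npz');M=T@g['T'].T
    r0=rm+A@[-.001,-.002,0];rmn=X+M@(r0-g['X']);C=M@A
    print(s['time_s'],'q',np.round(s['q'],1),'X',np.round(X,4),'F',np.round(s['ft_force'],1),'w',round(s['grip_width'],4));print('rack_mid now',np.round(rmn,4),'target',np.round(rmB,4))
    e=cv2.Rodrigues(B@C.T)[0].ravel();print('rot err world deg',np.round(np.degrees(e),2),'in tool',np.round(np.degrees(T.T@e),2))
    return T,X,rmn,C
E
python3 - <<'E'
from plan import *
T,X,r,C=status()
legs([X+rmB+[0,0,.09]-r,X+rmB+[0,0,.03]-r])
E
```

```text
16.7167 q [-11.9  43.2  49.9  40.5 131.3 -11. ] X [0.5828 0.1174 0.2715] F [ 1.   0.6 -2.8] w 0.0462
rack_mid now [0.5582 0.116  0.2482] target [ 0.5715 -0.1748  0.1161]
rot err world deg [-17.22  16.04 -14.36] in tool [-0.45 -1.69 27.51]
[ 0.59611695 -0.17341656  0.22939315] tool cm [-22.6  -9.  -16.5] len cm 29.4 rows 8
[ 0.59611695 -0.17341656  0.16939315] tool cm [-4.4  2.5  3.2] len cm 6.0 rows 2
```

>>> apply_moves:
  motion:
    - {"tx": -1.5,"ty": -0.6,"tz": -1.1,"turn": 6,"jaw": -1}
    - {"tx": -4,"ty": -1.6,"tz": -2.9,"turn": 12,"jaw": -1}
    - {"tx": -6.4,"ty": -2.6,"tz": -4.7,"turn": 18,"jaw": -1}
    - {"tx": -8.9,"ty": -3.6,"tz": -6.5,"turn": 23,"jaw": -1}
    - {"tx": -11.3,"ty": -4.5,"tz": -8.3,"turn": 27.5,"jaw": -1}

```text
time_s: 17.13
position: [0.5895, -0.0297, 0.2501]
tool_rot: [[0.413, 0.706, -0.575], [0.784, 0.046, 0.619], [0.463, -0.707, -0.535]]
ft_force: [0.6, -1.3, -2.0]
grip_width: 0.0463
```

>>> apply_moves:
  motion:
    - {"tx": -2.4,"ty": 0.2,"tz": -1.6,"turn": 0,"jaw": -1}
    - {"tx": -4.8,"ty": 0.5,"tz": -3.3,"turn": 0,"jaw": -1}
    - {"tx": -7.3,"ty": 0.7,"tz": -4.9,"turn": 0,"jaw": -1}
    - {"tx": -9.7,"ty": 1,"tz": -6.6,"turn": 0,"jaw": -1}
    - {"tx": -12.1,"ty": 1.2,"tz": -8.2,"turn": 0,"jaw": -1}

```text
time_s: 17.55
position: [0.5952, -0.1762, 0.2285]
tool_rot: [[0.414, 0.705, -0.575], [0.784, 0.046, 0.62], [0.463, -0.707, -0.534]]
ft_force: [-0.1, -0.1, -3.1]
grip_width: 0.0459
```

Run:
```python
from plan import *
T,X,r,C=status()
legs([X+rmB-r+B@[0,0,-.02]+[0,0,.015],X+rmB-r+[0,0,.004],X+rmB-r])
for n in('scene','side'):
    im,d=get_image(n);np.savez(f'pics/{n}3.npz',im=im,d=d);cv2.imwrite(f'pics/{n}3.png',im[:,:,::-1])
a=[cv2.imread(f'pics/{n}3.png') for n in('scene','side')]
cv2.imwrite('pics/v3.png',cv2.resize(np.hstack([a[0][100:250,280:480],a[1][80:230,230:430]]),(800,300)))
```

```text
17.55 q [-32.3  54.6  32.3  23.8 147.7  -4.8] X [ 0.5952 -0.1762  0.2285] F [-0.1 -0.1 -3.1] w 0.0459
rack_mid now [ 0.5646 -0.1757  0.2139] target [ 0.5715 -0.1748  0.1161]
rot err world deg [-1.29 -0.98  0.86] in tool [-0.9  -1.57 -0.32]
[ 0.58796019 -0.17623004  0.15991342] tool cm [-3.5  4.3  4.1] len cm 6.9 rows 2
[ 0.60207442 -0.17534205  0.13477128] tool cm [-0.5  2.8  0.6] len cm 2.9 rows 1
[ 0.60207442 -0.17534205  0.13077128] tool cm [-0.2  0.3  0.2] len cm 0.4 rows 1
```

View pics/v3.png

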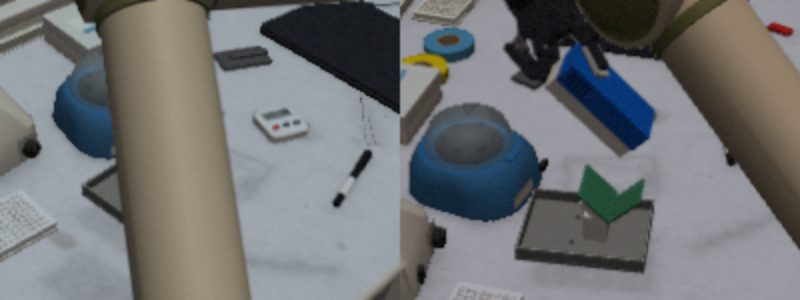

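```bash
cat >> plan.py <<'E'
def seeblue(n,f,r,C):
    z=np.load(f);im,d=z['im'],z['d'];hsv=cv2.cvtColor(im,cv2.COLOR_RGB2HSV).astype(int)
    P,uv=pts(n,im,d,(hsv[...,0]>105)&(hsv[...,0]<130)&(hsv[...,1]>150));P=P[np.linalg.norm(P-r,axis=1)<.09]
    m,nn,i=plane(P);l=(P[i]-r)@C*1e3
    print(n,len(P),i.sum(),'normal in rack frame',np.round(C.T@nn,3),'extent',np.round(np.percentile(l,[1,50,99],axis=0),1).tolist(),'all',np.round(np.percentile((P-r)@C*1e3,[1,99],axis=0),1).tolist())
E
python3 - <<'E'
from plan import *
T,X,r,C=status()
seeblue('side','pics/side3.npz',r,C)
E
```

```text
17.65 q [-32.6  54.8  32.3  23.8 147.6  -4.7] X [ 0.5948 -0.1789  0.227 ] F [ 0.3  0.6 -2.7] w 0.0464
rack_mid now [ 0.5642 -0.1783  0.2124] target [ 0.5715 -0.1748  0.1161]
rot err world deg [-1.31 -1.07  1.14] in tool [-0.86 -1.77 -0.52]
side 1101 538 normal in rack frame [ 0.003  0.003 -1.   ] extent [[-59.7, -27.4, -14.7], [9.7, 8.6, -12.9], [59.6, 31.4, -10.8]] all [[-60.3, -26.5, -14.7], [59.2, 31.8, 12.7]]
```

Run:
```python
from plan import *
T,X,r,C=status();r=r+C@[0,.002,0]
legs([X+rmB-r+[0,0,.03],X+rmB-r+[0,0,.006],X+rmB-r+[0,0,.001]])
```

```text
17.65 q [-32.6  54.8  32.3  23.8 147.6  -4.7] X [ 0.5948 -0.1789  0.227 ] F [ 0.3  0.6 -2.7] w 0.0464
rack_mid now [ 0.5642 -0.1783  0.2124] target [ 0.5715 -0.1748  0.1161]
rot err world deg [-1.31 -1.07  1.14] in tool [-0.86 -1.77 -0.52]
[ 0.60218134 -0.17748892  0.1606729 ] tool cm [-2.6  5.2  3.2] len cm 6.7 rows 2
[ 0.60218134 -0.17748892  0.1366729 ] tool cm [-1.1  1.7  1.3] len cm 2.4 rows 1
[ 0.60218134 -0.17748892  0.1316729 ] tool cm [-0.2  0.4  0.3] len cm 0.5 rows 1
```

>>> apply_moves:
  motion:
    - {"tx": -0.9,"ty": 1.7,"tz": 1.1,"turn": 0,"jaw": -1}
    - {"tx": -1.8,"ty": 3.5,"tz": 2.1,"turn": 0,"jaw": -1}
    - {"tx": -2.6,"ty": 5.2,"tz": 3.2,"turn": 0,"jaw": -1}
    - {"tx": -2.6,"ty": 5.2,"tz": 3.2,"turn": 0,"jaw": -1}

```text
time_s: 17.98
position: [0.6018, -0.176, 0.1565]
tool_rot: [[0.422, 0.7, -0.577], [0.78, 0.045, 0.624], [0.463, -0.713, -0.527]]
ft_force: [-0.7, 0.1, -3.7]
grip_width: 0.0457
```

>>> apply_moves:
  motion:
    - {"tx": -0.4,"ty": 0.6,"tz": 0.4,"turn": 0,"jaw": -1}
    - {"tx": -0.7,"ty": 1.1,"tz": 0.9,"turn": 0,"jaw": -1}
    - {"tx": -1.1,"ty": 1.7,"tz": 1.3,"turn": 0,"jaw": -1}
    - {"tx": -1.1,"ty": 1.7,"tz": 1.3,"turn": 0,"jaw": -1}

```text
time_s: 18.32
position: [0.6017, -0.1753, 0.1333]
tool_rot: [[0.42, 0.701, -0.577], [0.78, 0.046, 0.624], [0.464, -0.712, -0.527]]
ft_force: [0.8, 1.5, 0.7]
grip_width: 0.0462
```

Run:
```python
from plan import *
T,X,r,C=status();r=r+C@[0,.002,0]
legs([X+rmB-r+[0,0,.003],X+rmB-r,X+rmB-r-[0,0,.003]])
im,d=get_image('side');np.savez('pics/side4.npz',im=im,d=d);cv2.imwrite('pics/side4.png',cv2.resize(im[110:230,260:420,::-1],(640,480)))
seeblue('side','pics/side4.npz',r,C)
```

```text
18.3167 q [-32.1  59.6  36.9  19.9 139.1  -9.7] X [ 0.6017 -0.1753  0.1333] F [0.8 1.5 0.7] w 0.0462
rack_mid now [ 0.571  -0.1746  0.1189] target [ 0.5715 -0.1748  0.1161]
rot err world deg [-1.57 -1.39  1.08] in tool [-1.24 -1.93 -0.53]
[ 0.60226393 -0.17752388  0.13349105] tool cm [-0.1  0.  -0.2] len cm 0.2 rows 1
[ 0.60226393 -0.17752388  0.13049105] tool cm [-0.1  0.2  0.2] len cm 0.3 rows 1
[ 0.60226393 -0.17752388  0.12749105] tool cm [-0.1  0.2  0.2] len cm 0.3 rows 1
side 1016 512 normal in rack frame [-0.  0. -1.] extent [[-59.6, -27.9, -14.2], [8.7, 8.8, -12.4], [58.2, 31.8, -10.5]] all [[-60.4, -27.8, -14.7], [58.2, 32.5, 13.4]]
```

View pics/side4.png

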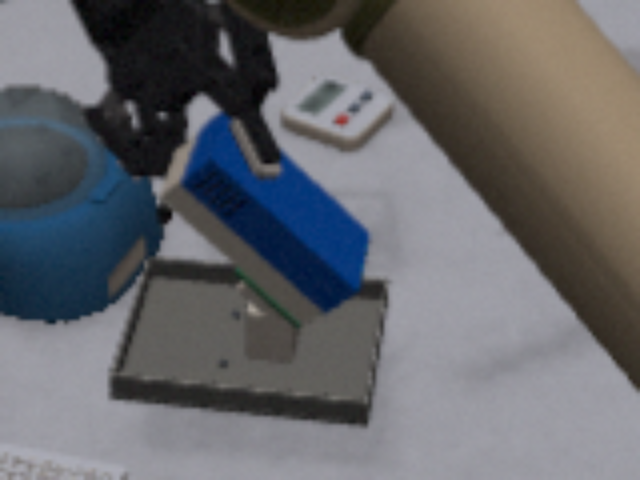

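>>> apply_moves:
  motion:
    - {"tx": -0.1,"ty": 0.15,"tz": 0.1,"turn": 0,"jaw": -1}
    - {"tx": -0.1,"ty": 0.2,"tz": 0.2,"turn": 0,"jaw": -1}
    - {"tx": -0.1,"ty": 0.2,"tz": 0.2,"turn": 0,"jaw": -1}

```text
time_s: 18.62
position: [0.6017, -0.175, 0.1329]
tool_rot: [[0.419, 0.702, -0.576], [0.781, 0.045, 0.623], [0.464, -0.711, -0.529]]
ft_force: [4.7, 0.2, 11.4]
grip_width: 0.046
```

>>> apply_moves:
  motion:
    - {"tx": 0,"ty": 0,"tz": 0,"turn": 0,"jaw": 0.15}
    - {"tx": 0,"ty": 0,"tz": 0,"turn": 0,"jaw": 0.3}
    - {"tx": 0,"ty": 0,"tz": 0,"turn": 0,"jaw": 0.6}
    - {"tx": 0,"ty": 0,"tz": 0,"turn": 0,"jaw": 0.9}
    - {"tx": 0,"ty": 0,"tz": 0,"turn": 0,"jaw": 0.9}
  squeeze: 20

```text
time_s: 19.03
position: [0.6016, -0.175, 0.1327]
tool_rot: [[0.419, 0.702, -0.576], [0.781, 0.045, 0.623], [0.464, -0.711, -0.529]]
ft_force: [-0.2, 0.5, 0.7]
grip_width: 0.0809
```

Run:
```python
from plan import *
T,X,r,C=status()
im,d=get_image('side');np.savez('pics/side5.npz',im=im,d=d);cv2.imwrite('pics/side5.png',cv2.resize(im[110:230,260:420,::-1],(640,480)))
seeblue('side','pics/side5.npz',rmB,B)
g=X;q=np.array(telemetry.observe()['q']);P=cloud();P2=P[np.linalg.norm(P-[.555,-.175,.05],axis=1)>.11];P2=P2[np.linalg.norm(P2-[.3,-.13,.57],axis=1)>.15]
for o in(.02,.04,.06,.08,.1):
    qq,e=ik(X-o*T[:,2],T,q);print('back',o,np.round(qq,1),round(e,4),chk(qq,P2))
for o in(.03,.06,.09,.12):
    qq,e=ik(X-.04*T[:,2]-o*B[:,1],T,q);print('back .04, -yB',o,np.round(qq,1),round(e,4),chk(qq,P2))
```

```text
19.0333 q [-32.1  59.5  37.   19.8 138.9  -9.8] X [ 0.6016 -0.175   0.1327] F [-0.2  0.5  0.7] w 0.0809
rack_mid now [ 0.571  -0.1743  0.1182] target [ 0.5715 -0.1748  0.1161]
rot err world deg [-1.47 -1.28  1.06] in tool [-1.13 -1.85 -0.51]
side 1142 651 normal in rack frame [-0.009  0.02  -1.   ] extent [[-60.8, -24.6, -15.6], [-4.7, 6.5, -13.6], [56.8, 34.4, -10.9]] all [[-61.7, -24.6, -15.9], [57.1, 35.8, 12.2]]
back 0.02 [-32.4  61.1  31.6  21.  142.6  -8.1] 0.0 [(0.172, [0.75, -0.28, 0.11]), (0.097, [0.71, -0.23, 0.1])]
back 0.04 [-32.7  62.9  25.6  22.8 146.6  -5.9] 0.0 [(0.187, [0.77, -0.28, 0.11]), (0.098, [0.71, -0.23, 0.1])]
back 0.06 [-33.   65.1  18.6  25.7 151.   -2.6] 0.0 [(0.2, [0.75, -0.28, 0.11]), (0.102, [0.72, -0.25, 0.11])]
back 0.08 [-33.3  67.   12.7  29.  154.6   1. ] 0.0048 [(0.21, [0.75, -0.28, 0.11]), (0.107, [0.72, -0.25, 0.11])]
back 0.1 [-33.9  66.3  12.7  29.3 154.3   1.1] 0.0212 [(0.222, [0.75, -0.28, 0.11]), (0.117, [0.72, -0.25, 0.11])]
back .04, -yB 0.03 [-34.3  65.3  19.9  22.5 150.3  -6.3] 0.0 [(0.198, [0.75, -0.28, 0.11]), (0.099, [0.71, -0.25, 0.1])]
back .04, -yB 0.06 [-35.9  68.3  12.7  23.1 154.7  -6. ] 0.0 [(0.207, [0.75, -0.28, 0.11]), (0.103, [0.71, -0.27, 0.1])]
back .04, -yB 0.09 [-37.7  68.3  12.7  20.5 154.4  -9.2] 0.0148 [(0.218, [0.73, -0.29, 0.1]), (0.116, [0.72, -0.28, 0.1])]
back .04, -yB 0.12 [-39.4  68.3  12.7  18.  154.  -12.4] 0.0304 [(0.231, [0.73, -0.29, 0.1]), (0.131, [0.72, -0.28, 0.1])]
```

```bash
cat > sim.py <<'E'
from plan import *
def step(q,v,w,lim=.0417):
    X,T=fk(q);d=T@np.array(v,float)/100;n=np.linalg.norm(d);d=d*min(1,lim/n)
    return ik(X+d,T,q,w)[0]
E
python3 - <<'E'
from sim import *
import json
L=[json.loads(l) for l in open('log.txt')]
q0=np.array([l['q'] for l in L if abs(l['time_s']-7.5667)<.01][0])
for w in(.2,.3,.4,.5,.7):
    q=q0
    for _ in range(2): q=step(q,(14,15,-7),w)
    print(w,np.round(fk(q)[0],4),np.round(fk(q)[1][:,2],3),'obs [-.5472 .5115 .4654] [-.231 .185 -.955]')
s=telemetry.observe();X=np.array(s['position']);T=np.array(s['tool_rot']);q=np.array(s['q'])
Xb=X-.07*T[:,2]
for k in(.04,.08,.12):
    qq,e=ik(Xb-k*B[:,2],T,q);print('normal',k,np.round(Xb-k*B[:,2],3),np.round(qq,1),round(e,4))
legs([Xb,Xb-.06*B[:,2],Xb-.14*B[:,2]])
E
```

```text
0.2 [-0.566   0.5292  0.4911] [-0.34   0.285 -0.896] obs [-.5472 .5115 .4654] [-.231 .185 -.955]
0.3 [-0.5572  0.5208  0.479 ] [-0.291  0.239 -0.927] obs [-.5472 .5115 .4654] [-.231 .185 -.955]
0.4 [-0.5519  0.5158  0.4719] [-0.26   0.21  -0.942] obs [-.5472 .5115 .4654] [-.231 .185 -.955]
0.5 [-0.5488  0.5128  0.4678] [-0.241  0.193 -0.951] obs [-.5472 .5115 .4654] [-.231 .185 -.955]
0.7 [-0.5456  0.5097  0.4636] [-0.222  0.175 -0.959] obs [-.5472 .5115 .4654] [-.231 .185 -.955]
normal 0.04 [ 0.614 -0.22   0.198] [-34.3  61.1  22.6  23.7 151.6  -5.1] 0.0
normal 0.08 [ 0.586 -0.222  0.226] [-35.5  56.4  28.8  20.7 150.7  -8.6] 0.0
normal 0.12 [ 0.557 -0.224  0.255] [-36.8  52.1  33.8  18.2 150.4 -11.6] 0.0
[ 0.641988   -0.21860931  0.16973168] tool cm [ 0. -0. -7.] len cm 7.0 rows 2
[ 0.59964531 -0.22127328  0.21215808] tool cm [-0. -6.  0.] len cm 6.0 rows 2
[ 0.54318839 -0.22482525  0.26872663] tool cm [-0. -8.  0.] len cm 8.0 rows 2
```

>>> apply_moves:
  motion:
    - {"tx": 0,"ty": 0,"tz": -1.5,"turn": 0,"jaw": 1}
    - {"tx": 0,"ty": 0,"tz": -3.5,"turn": 0,"jaw": 1}
    - {"tx": 0,"ty": 0,"tz": -5.5,"turn": 0,"jaw": 1}
    - {"tx": 0,"ty": 0,"tz": -7,"turn": 0,"jaw": 1}
    - {"tx": 0,"ty": 0,"tz": -7,"turn": 0,"jaw": 1}

```text
time_s: 19.5
position: [0.6426, -0.2202, 0.17]
tool_rot: [[0.419, 0.704, -0.574], [0.781, 0.044, 0.623], [0.463, -0.709, -0.531]]
ft_force: [-0.3, 0.4, 0.4]
grip_width: 0.0853
```

>>> apply_moves:
  motion:
    - {"tx": 0,"ty": -2.5,"tz": 0,"turn": 0,"jaw": 1}
    - {"tx": 0,"ty": -5.5,"tz": 0,"turn": 0,"jaw": 1}
    - {"tx": 0,"ty": -9,"tz": 0,"turn": 0,"jaw": 1}
    - {"tx": 0,"ty": -12.5,"tz": 0,"turn": 0,"jaw": 1}
    - {"tx": 0,"ty": -15,"tz": 0,"turn": 0,"jaw": 1}

```text
time_s: 19.92
position: [0.5349, -0.2262, 0.2783]
tool_rot: [[0.418, 0.704, -0.574], [0.782, 0.043, 0.622], [0.463, -0.709, -0.532]]
ft_force: [-0.1, -0.7, 0.6]
grip_width: 0.0854
```

```bash
cat > srch.py <<'E'
from sim import *
s=log();X=np.array(s['position']);T=np.array(s['tool_rot']);q0=np.array(s['q']);print(s['time_s'],np.round(q0,1),X)
tilt=lambda q:np.degrees(np.arccos(-fk(q)[1][2,2]))
res=[]
for st in[(.54,-.23,.30),(.5,-.3,.35),(.5,-.45,.35),(.4,-.5,.35),(.5,-.3,.5),(.4,-.45,.5)]:
    qs,e=ik(np.array(st),T,q0)
    if e>1e-3: print(st,'unreach',round(e,3));continue
    for az in(-80,-46,-15):
        for el in(-20,10,40,70):
            q=qs;u=np.array([np.cos(np.radians(az))*np.cos(np.radians(el)),np.sin(np.radians(az))*np.cos(np.radians(el)),np.sin(np.radians(el))])
            t=[tilt(q)]
            for k in range(16):
                q=step(q,fk(q)[1].T@u*100,.58);t.append(tilt(q))
                if fk(q)[0][2]<.12: break
            res.append((t[-1],k,st,az,el,np.round(t[::4],1).tolist(),np.round(fk(q)[0],2).tolist(),np.round(q).tolist()))
res.sort(key=lambda r:r[0])
for r in res[:10]: print(r)
E
time python3 srch.py
```

```text
19.9167 [-38.   48.8  37.   16.3 150.7 -13.8] [ 0.53490147 -0.2261731   0.27831149]
(0.5, -0.45, 0.35) unreach 0.063
(0.4, -0.5, 0.35) unreach 0.032
(0.5, -0.3, 0.5) unreach 0.087
(0.4, -0.45, 0.5) unreach 0.082
(np.float64(39.87841141794997), 15, (0.5, -0.3, 0.35), -80, 70, [57.8, 53.4, 48.6, 43.9, 39.9], [0.29, -0.34, 0.55], [-60.0, 28.0, 25.0, -37.0, 163.0, -78.0])
(np.float64(40.54503376757922), 15, (0.5, -0.3, 0.35), -46, 70, [57.8, 53.2, 48.5, 44.0, 40.5], [0.44, -0.22, 0.55], [-46.0, 31.0, 20.0, 46.0, 163.0, 14.0])
(np.float64(43.4099784262784), 15, (0.5, -0.3, 0.35), -46, 40, [57.8, 52.8, 48.0, 45.3, 43.4], [0.48, -0.35, 0.42], [-50.0, 46.0, 13.0, 20.0, 163.0, -14.0])
(np.float64(43.49945004072238), 15, (0.54, -0.23, 0.3), -80, 70, [57.8, 55.2, 51.1, 46.9, 43.5], [0.42, -0.23, 0.55], [-49.0, 29.0, 25.0, 46.0, 163.0, 12.0])
(np.float64(43.96530435486548), 15, (0.54, -0.23, 0.3), -80, 40, [57.8, 54.9, 50.4, 46.1, 44.0], [0.35, -0.47, 0.42], [-61.0, 46.0, 13.0, -28.0, 163.0, -69.0])
(np.float64(45.88945193724262), 15, (0.5, -0.3, 0.35), -80, 40, [57.8, 53.3, 49.1, 47.0, 45.9], [0.29, -0.49, 0.45], [-65.0, 45.0, 13.0, -49.0, 160.0, -94.0])
(np.float64(46.658864235821746), 15, (0.5, -0.3, 0.35), -46, 10, [57.8, 53.4, 51.5, 49.2, 46.7], [0.53, -0.42, 0.23], [-50.0, 60.0, 13.0, 8.0, 153.0, -27.0])
(np.float64(48.07255846268492), 15, (0.5, -0.3, 0.35), -80, 10, [57.8, 54.2, 52.2, 50.3, 48.1], [0.31, -0.58, 0.25], [-67.0, 59.0, 13.0, -33.0, 150.0, -75.0])
(np.float64(49.13442363231336), 15, (0.54, -0.23, 0.3), -46, 40, [57.8, 54.6, 51.9, 50.3, 49.1], [0.52, -0.3, 0.43], [-46.0, 47.0, 13.0, 46.0, 163.0, 14.0])
(np.float64(49.50545244881263), 15, (0.54, -0.23, 0.3), -80, 10, [57.8, 55.6, 53.5, 51.7, 49.5], [0.36, -0.55, 0.24], [-63.0, 60.0, 13.0, -26.0, 153.0, -67.0])
real	0m7.153s
user	0m7.664s
sys	0m0.108s
```

```bash
cat > greedy.py <<'E'
from sim import *
tilt=lambda q:np.degrees(np.arccos(np.clip(-fk(q)[1][2,2],-1,1)))
D=[]
for el in(-30,0,30,60):
    for az in range(0,360,45): D.append([np.cos(np.radians(az))*np.cos(np.radians(el)),np.sin(np.radians(az))*np.cos(np.radians(el)),np.sin(np.radians(el))])
D=np.array(D+[[0,0,1]])
def run(q,n=60,h=3,stop=1.0,zmin=.2):
    k=0;tot=0
    while tot<n and tilt(q)>stop:
        best=None
        for u in D:
            p=q
            for _ in range(h): p=step(p,fk(p)[1].T@u*100,.58)
            if fk(p)[0][2]<zmin or fk(p)[0][2]>.75: continue
            if best is None or tilt(p)<best[0]: best=(tilt(p),p,u)
        v=fk(q)[1].T@best[2]*20;q=best[1];tot+=h
        print(tot,'dir',np.round(best[2],2),'tool',np.round(v,0),'tilt',round(best[0],1),'X',np.round(fk(q)[0],2),'q',np.round(q))
    return q
E
timeout 500 python3 - <<'E'
from greedy import *
s=telemetry.observe();T=np.array(s['tool_rot']);q,e=ik(np.array([.5,-.3,.35]),T,np.array(s['q']))
legs([(.5,-.3,.35)]);run(q,48,4)
E
```

```text
(0.5, -0.3, 0.35) tool cm [-3.9 -7.9 -6.4] len cm 10.9 rows 3
4 dir [ 0.61 -0.61  0.5 ] tool [  0.   1. -20.] tilt 52.9 X [ 0.52 -0.33  0.34] q [-45.  52.  17.  13. 163. -19.]
8 dir [ 0.35 -0.35  0.87] tool [  5.  -6. -18.] tilt 48.3 X [ 0.5  -0.32  0.4 ] q [-46.  47.  17.  17. 163. -16.]
12 dir [ 0.35 -0.35  0.87] tool [  5.  -4. -19.] tilt 43.9 X [ 0.49 -0.31  0.44] q [-47.  43.  16.  24. 163.  -9.]
16 dir [-0.   -0.5   0.87] tool [ -0.  -8. -18.] tilt 39.8 X [ 0.43 -0.33  0.48] q [-52.  38.  18.  19. 163. -17.]
20 dir [-0.   -0.5   0.87] tool [ -1.  -7. -19.] tilt 35.4 X [ 0.38 -0.35  0.52] q [-57.  34.  17.  15. 163. -25.]
24 dir [-0.   -0.5   0.87] tool [ -1.  -5. -19.] tilt 30.8 X [ 0.34 -0.37  0.54] q [-62.  32.  16.  11. 163. -33.]
28 dir [-0.   -0.5   0.87] tool [ -2.  -3. -20.] tilt 26.2 X [ 0.3  -0.39  0.57] q [-67.  30.  13.   7. 163. -40.]
32 dir [0. 0. 1.] tool [  7.  -5. -18.] tilt 21.9 X [ 0.27 -0.34  0.61] q [-69.  23.  15.  10. 163. -39.]
36 dir [0. 0. 1.] tool [  6.  -4. -19.] tilt 17.5 X [ 0.25 -0.3   0.65] q [-70.  17.  16.  13. 163. -37.]
40 dir [-0.35 -0.35  0.87] tool [ -4.  -7. -18.] tilt 13.3 X [ 0.18 -0.33  0.67] q [-81.  15.  15.   7. 163. -53.]
44 dir [0. 0. 1.] tool [  4.  -2. -19.] tilt 8.8 X [ 0.17 -0.29  0.69] q [-82.  12.  13.  10. 163. -52.]
48 dir [-0.5   0.    0.87] tool [ -1. -10. -17.] tilt 5.0 X [ 0.08 -0.28  0.71] q [-98.   6.  15.   5. 163. -72.]
```

>>> apply_moves:
  motion:
    - {"tx": -1.5,"ty": -3,"tz": -2.4,"turn": 0,"jaw": 1}
    - {"tx": -3,"ty": -6,"tz": -4.8,"turn": 0,"jaw": 1}
    - {"tx": -3.9,"ty": -7.9,"tz": -6.4,"turn": 0,"jaw": 1}

```text
time_s: 20.17
position: [0.4974, -0.3005, 0.352]
tool_rot: [[0.418, 0.706, -0.571], [0.782, 0.04, 0.622], [0.462, -0.707, -0.535]]
ft_force: [-11.6, 5.3, 17.8]
grip_width: 0.0856
```

>>> apply_moves:
  motion:
    - {"tx": 0,"ty": 1,"tz": -20,"turn": 0,"jaw": 1}

```text
time_s: 20.25
position: [0.5015, -0.3102, 0.3504]
tool_rot: [[0.415, 0.723, -0.553], [0.787, 0.02, 0.617], [0.457, -0.691, -0.56]]
ft_force: [0.3, -0.0, -0.4]
grip_width: 0.0853
```

>>> apply_moves:
  motion:
    - {"tx": 0,"ty": 1,"tz": -20,"turn": 0,"jaw": 1}

```text
time_s: 20.33
position: [0.5062, -0.3176, 0.3482]
tool_rot: [[0.413, 0.735, -0.538], [0.789, 0.006, 0.614], [0.455, -0.678, -0.577]]
ft_force: [-0.1, 0.5, -1.3]
grip_width: 0.0857
```

>>> apply_moves:
  motion:
    - {"tx": 0,"ty": 1,"tz": -20,"turn": 0,"jaw": 1}

```text
time_s: 20.42
position: [0.509, -0.3247, 0.3477]
tool_rot: [[0.411, 0.747, -0.523], [0.792, -0.008, 0.611], [0.452, -0.665, -0.595]]
ft_force: [-0.0, 0.2, -0.5]
grip_width: 0.0855
```

>>> apply_moves:
  motion:
    - {"tx": 0,"ty": 1,"tz": -20,"turn": 0,"jaw": 1}

```text
time_s: 20.5
position: [0.5108, -0.3314, 0.348]
tool_rot: [[0.408, 0.758, -0.509], [0.794, -0.021, 0.607], [0.449, -0.652, -0.61]]
ft_force: [-0.3, -0.1, -0.6]
grip_width: 0.0852
```

>>> apply_moves:
  motion:
    - {"tx": 5,"ty": -6,"tz": -18,"turn": 0,"jaw": 1}

```text
time_s: 20.58
position: [0.5058, -0.3295, 0.3592]
tool_rot: [[0.409, 0.765, -0.497], [0.795, -0.031, 0.606], [0.449, -0.643, -0.621]]
ft_force: [-0.2, -0.4, -0.4]
grip_width: 0.0852
```

>>> apply_moves:
  motion:
    - {"tx": 5,"ty": -6,"tz": -18,"turn": 0,"jaw": 1}

```text
time_s: 20.67
position: [0.4993, -0.3253, 0.375]
tool_rot: [[0.408, 0.775, -0.483], [0.796, -0.043, 0.604], [0.447, -0.631, -0.634]]
ft_force: [-0.4, -0.5, 0.3]
grip_width: 0.0855
```

>>> apply_moves:
  motion:
    - {"tx": 5,"ty": -6,"tz": -18,"turn": 0,"jaw": 1}

```text
time_s: 20.75
position: [0.4932, -0.3216, 0.3898]
tool_rot: [[0.406, 0.785, -0.468], [0.798, -0.055, 0.6], [0.445, -0.617, -0.649]]
ft_force: [-0.4, 1.3, 0.3]
grip_width: 0.0853
```

>>> apply_moves:
  motion:
    - {"tx": 5,"ty": -6,"tz": -18,"turn": 0,"jaw": 1}

```text
time_s: 20.83
position: [0.4872, -0.3181, 0.4041]
tool_rot: [[0.404, 0.795, -0.452], [0.8, -0.068, 0.595], [0.443, -0.602, -0.664]]
ft_force: [0.3, -0.7, 0.0]
grip_width: 0.0853
```

>>> apply_moves:
  motion:
    - {"tx": 5,"ty": -5,"tz": -19,"turn": 0,"jaw": 1}

```text
time_s: 20.92
position: [0.483, -0.3151, 0.4169]
tool_rot: [[0.402, 0.806, -0.435], [0.803, -0.082, 0.59], [0.44, -0.586, -0.68]]
ft_force: [-0.2, -0.5, 0.7]
grip_width: 0.0848
```

>>> apply_moves:
  motion:
    - {"tx": 5,"ty": -5,"tz": -19,"turn": 0,"jaw": 1}

```text
time_s: 21.0
position: [0.4791, -0.3123, 0.4289]
tool_rot: [[0.4, 0.816, -0.417], [0.805, -0.096, 0.585], [0.438, -0.57, -0.696]]
ft_force: [0.0, 0.5, -0.0]
grip_width: 0.0857
```

>>> apply_moves:
  motion:
    - {"tx": 5,"ty": -5,"tz": -19,"turn": 0,"jaw": 1}

```text
time_s: 21.08
position: [0.4749, -0.3092, 0.4409]
tool_rot: [[0.399, 0.826, -0.398], [0.807, -0.11, 0.58], [0.436, -0.553, -0.71]]
ft_force: [-0.1, 0.0, -0.7]
grip_width: 0.0857
```

>>> apply_moves:
  motion:
    - {"tx": 5,"ty": -5,"tz": -19,"turn": 0,"jaw": 1}

```text
time_s: 21.17
position: [0.4705, -0.306, 0.453]
tool_rot: [[0.398, 0.836, -0.379], [0.808, -0.123, 0.576], [0.434, -0.535, -0.724]]
ft_force: [0.1, -1.0, -0.1]
grip_width: 0.0855
```

```bash
timeout 500 python3 - <<'E'
from greedy import *
s=log();q=np.array(s['q']);print(s['time_s'],np.round(q,1),s['position'],np.round(np.array(s['tool_rot'])[:,2],3),tilt(q));run(q,44,4)
E
```

```text
21.1667 [-47.8  41.   18.   21.3 163.1 -12.1] [ 0.47049412 -0.30596239  0.45297592] [-0.379  0.576 -0.724] 43.57707712867685
4 dir [-0.   -0.5   0.87] tool [ -1.  -8. -18.] tilt 39.3 X [ 0.42 -0.33  0.49] q [-53.  36.  19.  16. 163. -21.]
8 dir [-0.   -0.5   0.87] tool [ -1.  -6. -19.] tilt 34.7 X [ 0.37 -0.35  0.52] q [-58.  33.  18.  11. 163. -30.]
12 dir [-0.   -0.5   0.87] tool [ -1.  -5. -19.] tilt 30.1 X [ 0.33 -0.37  0.55] q [-63.  31.  16.   6. 163. -39.]
16 dir [-0.   -0.5   0.87] tool [ -2.  -3. -20.] tilt 25.4 X [ 0.29 -0.4   0.57] q [-68.  30.  13.   1. 163. -48.]
20 dir [0. 0. 1.] tool [  6.  -6. -18.] tilt 20.9 X [ 0.25 -0.35  0.62] q [-70.  22.  15.   0. 163. -49.]
24 dir [0. 0. 1.] tool [  5.  -5. -19.] tilt 16.2 X [ 0.23 -0.31  0.65] q [-71.  17.  16.   0. 163. -51.]
28 dir [0. 0. 1.] tool [  4.  -3. -19.] tilt 11.3 X [ 0.21 -0.28  0.68] q [-73.  13.  15.   0. 163. -53.]
32 dir [0. 0. 1.] tool [  3.  -2. -20.] tilt 6.4 X [ 0.19 -0.26  0.7 ] q [-75.  10.  14.   1. 163. -54.]
36 dir [-0.35  0.35  0.87] tool [  6. -10. -16.] tilt 2.3 X [ 0.13 -0.19  0.72] q [-86.  -0.  19.  -2. 163. -68.]
40 dir [0.61 0.61 0.5 ] tool [ 16.   7. -10.] tilt 0.3 X [ 0.23 -0.09  0.73] q [-50.   2.  15.   0. 163. -29.]
```

>>> apply_moves:
  motion:
    - {"tx": -1,"ty": -8,"tz": -18,"turn": 0,"jaw": 1}

```text
time_s: 21.25
position: [0.4569, -0.311, 0.4642]
tool_rot: [[0.394, 0.845, -0.362], [0.811, -0.134, 0.569], [0.432, -0.518, -0.738]]
ft_force: [-0.6, -1.1, -0.1]
grip_width: 0.0853
```

>>> apply_moves:
  motion:
    - {"tx": -1,"ty": -8,"tz": -18,"turn": 0,"jaw": 1}

```text
time_s: 21.33
position: [0.4415, -0.3177, 0.4748]
tool_rot: [[0.392, 0.853, -0.346], [0.814, -0.146, 0.562], [0.429, -0.502, -0.751]]
ft_force: [-0.2, -1.2, -0.2]
grip_width: 0.0855
```

>>> apply_moves:
  motion:
    - {"tx": -1,"ty": -7,"tz": -18,"turn": 0,"jaw": 1}

```text
time_s: 21.42
position: [0.4277, -0.324, 0.4846]
tool_rot: [[0.389, 0.86, -0.329], [0.817, -0.158, 0.555], [0.425, -0.485, -0.764]]
ft_force: [0.4, -0.1, -0.2]
grip_width: 0.0852
```

>>> apply_moves:
  motion:
    - {"tx": -1,"ty": -7,"tz": -18,"turn": 0,"jaw": 1}

```text
time_s: 21.5
position: [0.414, -0.33, 0.4939]
tool_rot: [[0.387, 0.867, -0.312], [0.82, -0.17, 0.546], [0.421, -0.468, -0.777]]
ft_force: [0.2, -0.2, -0.5]
grip_width: 0.0853
```

>>> apply_moves:
  motion:
    - {"tx": -1,"ty": -6,"tz": -19,"turn": 0,"jaw": 1}

```text
time_s: 21.58
position: [0.402, -0.3359, 0.5023]
tool_rot: [[0.385, 0.874, -0.296], [0.824, -0.182, 0.536], [0.415, -0.45, -0.791]]
ft_force: [0.3, -0.1, 0.3]
grip_width: 0.0855
```

>>> apply_moves:
  motion:
    - {"tx": -1,"ty": -6,"tz": -19,"turn": 0,"jaw": 1}

```text
time_s: 21.67
position: [0.39, -0.3417, 0.5103]
tool_rot: [[0.383, 0.88, -0.28], [0.828, -0.193, 0.526], [0.409, -0.433, -0.803]]
ft_force: [-0.7, -0.1, -0.8]
grip_width: 0.085
```

>>> apply_moves:
  motion:
    - {"tx": -1,"ty": -6,"tz": -19,"turn": 0,"jaw": 1}

```text
time_s: 21.75
position: [0.3776, -0.347, 0.5185]
tool_rot: [[0.381, 0.886, -0.264], [0.833, -0.204, 0.515], [0.402, -0.416, -0.816]]
ft_force: [0.1, -0.2, 1.0]
grip_width: 0.0852
```

>>> apply_moves:
  motion:
    - {"tx": -1,"ty": -6,"tz": -19,"turn": 0,"jaw": 1}

```text
time_s: 21.83
position: [0.3649, -0.352, 0.5266]
tool_rot: [[0.378, 0.891, -0.25], [0.837, -0.214, 0.503], [0.394, -0.399, -0.828]]
ft_force: [0.1, 0.4, 0.8]
grip_width: 0.0851
```

>>> apply_moves:
  motion:
    - {"tx": -1,"ty": -5,"tz": -19,"turn": 0,"jaw": 1}

```text
time_s: 21.92
position: [0.3534, -0.3569, 0.5342]
tool_rot: [[0.376, 0.896, -0.235], [0.843, -0.225, 0.489], [0.386, -0.382, -0.84]]
ft_force: [0.7, 0.4, -0.1]
grip_width: 0.085
```

>>> apply_moves:
  motion:
    - {"tx": -1,"ty": -5,"tz": -19,"turn": 0,"jaw": 1}

```text
time_s: 22.0
position: [0.3418, -0.3615, 0.5416]
tool_rot: [[0.374, 0.901, -0.222], [0.848, -0.234, 0.476], [0.377, -0.366, -0.851]]
ft_force: [-0.5, 0.1, -0.2]
grip_width: 0.0853
```

>>> apply_moves:
  motion:
    - {"tx": -1,"ty": -5,"tz": -19,"turn": 0,"jaw": 1}

```text
time_s: 22.08
position: [0.3299, -0.3656, 0.5492]
tool_rot: [[0.371, 0.905, -0.209], [0.853, -0.243, 0.461], [0.367, -0.349, -0.862]]
ft_force: [0.2, -0.7, -0.2]
grip_width: 0.0853
```

>>> apply_moves:
  motion:
    - {"tx": -1,"ty": -4,"tz": -19,"turn": 0,"jaw": 1}

```text
time_s: 22.17
position: [0.3193, -0.3695, 0.5564]
tool_rot: [[0.369, 0.909, -0.196], [0.859, -0.252, 0.446], [0.356, -0.333, -0.873]]
ft_force: [-0.3, -0.6, 0.9]
grip_width: 0.0855
```

>>> apply_moves:
  motion:
    - {"tx": -2,"ty": -3,"tz": -20,"turn": 0,"jaw": 1}

```text
time_s: 22.25
position: [0.3099, -0.375, 0.5624]
tool_rot: [[0.366, 0.912, -0.184], [0.865, -0.261, 0.429], [0.344, -0.316, -0.884]]
ft_force: [1.1, 0.4, -0.4]
grip_width: 0.0853
```

>>> apply_moves:
  motion:
    - {"tx": -2,"ty": -3,"tz": -20,"turn": 0,"jaw": 1}

```text
time_s: 22.33
position: [0.3004, -0.3803, 0.5681]
tool_rot: [[0.364, 0.915, -0.172], [0.87, -0.268, 0.413], [0.331, -0.3, -0.894]]
ft_force: [0.5, -1.5, -0.5]
grip_width: 0.0853
```

>>> apply_moves:
  motion:
    - {"tx": -2,"ty": -3,"tz": -20,"turn": 0,"jaw": 1}

```text
time_s: 22.42
position: [0.2905, -0.3847, 0.5742]
tool_rot: [[0.362, 0.918, -0.162], [0.876, -0.275, 0.396], [0.319, -0.285, -0.904]]
ft_force: [-1.4, -1.6, 0.8]
grip_width: 0.0854
```

>>> apply_moves:
  motion:
    - {"tx": -2,"ty": -3,"tz": -20,"turn": 0,"jaw": 1}

```text
time_s: 22.5
position: [0.2804, -0.3884, 0.5806]
tool_rot: [[0.36, 0.921, -0.152], [0.882, -0.282, 0.379], [0.306, -0.27, -0.913]]
ft_force: [-0.4, -1.3, 0.1]
grip_width: 0.0854
```

```bash
timeout 500 python3 - <<'E'
from greedy import *
s=log();q=np.array(s['q']);print(s['time_s'],np.round(q,1),s['position'],np.round(np.array(s['tool_rot'])[:,2],3),tilt(q));run(q,36,3)
E
```

```text
22.5 [-68.3  28.3  12.7  -0.3 163.1 -49. ] [ 0.28037219 -0.38841198  0.58058362] [-0.152  0.379 -0.913] 24.073019703480185
3 dir [0. 0. 1.] tool [  6.  -5. -18.] tilt 20.7 X [ 0.26 -0.35  0.61] q [-70.  23.  15.  -1. 163. -50.]
6 dir [0. 0. 1.] tool [  5.  -5. -19.] tilt 17.2 X [ 0.24 -0.32  0.64] q [-71.  19.  15.  -1. 163. -52.]
9 dir [0. 0. 1.] tool [  5.  -4. -19.] tilt 13.6 X [ 0.22 -0.3   0.67] q [-72.  15.  15.  -1. 163. -54.]
12 dir [0. 0. 1.] tool [  4.  -3. -19.] tilt 9.9 X [ 0.2  -0.28  0.68] q [-73.  12.  15.  -2. 163. -55.]
15 dir [0. 0. 1.] tool [  3.  -2. -20.] tilt 6.3 X [ 0.19 -0.26  0.7 ] q [-75.  10.  13.  -2. 163. -57.]
18 dir [0.   0.5  0.87] tool [ 11.  -5. -16.] tilt 3.2 X [ 0.18 -0.19  0.72] q [-72.   3.  17.  -0. 163. -53.]
21 dir [0.   0.5  0.87] tool [ 10.  -4. -17.] tilt 0.1 X [ 0.18 -0.13  0.73] q [-66.  -1.  18.   0. 163. -46.]
```

>>> apply_moves:
  motion:
    - {"tx": 6,"ty": -5,"tz": -18,"turn": 0,"jaw": 1}

```text
time_s: 22.58
position: [0.2742, -0.3807, 0.5904]
tool_rot: [[0.359, 0.922, -0.142], [0.886, -0.289, 0.362], [0.292, -0.256, -0.921]]
ft_force: [0.3, -0.7, -0.1]
grip_width: 0.0856
```

>>> apply_moves:
  motion:
    - {"tx": 6,"ty": -5,"tz": -18,"turn": 0,"jaw": 1}

```text
time_s: 22.67
position: [0.2687, -0.37, 0.6025]
tool_rot: [[0.357, 0.925, -0.131], [0.893, -0.297, 0.339], [0.275, -0.239, -0.931]]
ft_force: [-0.2, 0.6, 0.2]
grip_width: 0.085
```

>>> apply_moves:
  motion:
    - {"tx": 6,"ty": -5,"tz": -18,"turn": 0,"jaw": 1}

```text
time_s: 22.75
position: [0.2629, -0.3594, 0.6139]
tool_rot: [[0.355, 0.927, -0.121], [0.899, -0.303, 0.317], [0.257, -0.221, -0.941]]
ft_force: [0.4, 0.5, -0.6]
grip_width: 0.0854
```

>>> apply_moves:
  motion:
    - {"tx": 5,"ty": -5,"tz": -19,"turn": 0,"jaw": 1}

```text
time_s: 22.83
position: [0.2556, -0.3498, 0.6248]
tool_rot: [[0.353, 0.929, -0.111], [0.904, -0.308, 0.295], [0.24, -0.204, -0.949]]
ft_force: [-0.7, 0.3, 0.1]
grip_width: 0.0855
```

>>> apply_moves:
  motion:
    - {"tx": 5,"ty": -5,"tz": -19,"turn": 0,"jaw": 1}

```text
time_s: 22.92
position: [0.2481, -0.3402, 0.6351]
tool_rot: [[0.351, 0.931, -0.101], [0.91, -0.313, 0.273], [0.223, -0.187, -0.957]]
ft_force: [0.2, -0.4, -0.1]
grip_width: 0.0853
```

>>> apply_moves:
  motion:
    - {"tx": 5,"ty": -5,"tz": -19,"turn": 0,"jaw": 1}

```text
time_s: 23.0
position: [0.2407, -0.3302, 0.6451]
tool_rot: [[0.348, 0.933, -0.091], [0.915, -0.317, 0.251], [0.205, -0.171, -0.964]]
ft_force: [0.2, -1.0, 1.0]
grip_width: 0.0856
```

>>> apply_moves:
  motion:
    - {"tx": 5,"ty": -4,"tz": -19,"turn": 0,"jaw": 1}

```text
time_s: 23.08
position: [0.2345, -0.3197, 0.6545]
tool_rot: [[0.347, 0.934, -0.082], [0.919, -0.321, 0.229], [0.188, -0.155, -0.97]]
ft_force: [-0.1, -0.2, 0.5]
grip_width: 0.0854
```

>>> apply_moves:
  motion:
    - {"tx": 5,"ty": -4,"tz": -19,"turn": 0,"jaw": 1}

```text
time_s: 23.17
position: [0.2285, -0.3091, 0.6634]
tool_rot: [[0.345, 0.936, -0.073], [0.923, -0.324, 0.208], [0.171, -0.139, -0.975]]
ft_force: [-0.5, -0.0, -0.2]
grip_width: 0.0851
```

>>> apply_moves:
  motion:
    - {"tx": 5,"ty": -4,"tz": -19,"turn": 0,"jaw": 1}

```text
time_s: 23.25
position: [0.2225, -0.2984, 0.672]
tool_rot: [[0.344, 0.937, -0.064], [0.926, -0.327, 0.186], [0.153, -0.123, -0.98]]
ft_force: [-0.0, -0.3, 0.2]
grip_width: 0.0856
```

>>> apply_moves:
  motion:
    - {"tx": 4,"ty": -3,"tz": -19,"turn": 0,"jaw": 1}

```text
time_s: 23.33
position: [0.2168, -0.2882, 0.6798]
tool_rot: [[0.343, 0.938, -0.056], [0.929, -0.33, 0.166], [0.137, -0.109, -0.985]]
ft_force: [0.1, -1.0, 1.0]
grip_width: 0.0853
```

>>> apply_moves:
  motion:
    - {"tx": 4,"ty": -3,"tz": -19,"turn": 0,"jaw": 1}

```text
time_s: 23.42
position: [0.2111, -0.2783, 0.6871]
tool_rot: [[0.342, 0.939, -0.048], [0.932, -0.332, 0.146], [0.121, -0.094, -0.988]]
ft_force: [-0.2, 0.2, 0.5]
grip_width: 0.0856
```

>>> apply_moves:
  motion:
    - {"tx": 4,"ty": -3,"tz": -19,"turn": 0,"jaw": 1}

```text
time_s: 23.5
position: [0.2056, -0.2681, 0.6941]
tool_rot: [[0.341, 0.939, -0.04], [0.934, -0.334, 0.126], [0.105, -0.08, -0.991]]
ft_force: [-1.2, 0.3, -0.0]
grip_width: 0.0853
```

>>> apply_moves:
  motion:
    - {"tx": 3,"ty": -2,"tz": -20,"turn": 0,"jaw": 1}

```text
time_s: 23.58
position: [0.2003, -0.2589, 0.7003]
tool_rot: [[0.34, 0.94, -0.032], [0.936, -0.335, 0.107], [0.09, -0.066, -0.994]]
ft_force: [-0.5, 0.6, 0.3]
grip_width: 0.0851
```

>>> apply_moves:
  motion:
    - {"tx": 3,"ty": -2,"tz": -20,"turn": 0,"jaw": 1}

```text
time_s: 23.67
position: [0.1952, -0.2499, 0.7061]
tool_rot: [[0.34, 0.94, -0.025], [0.937, -0.336, 0.089], [0.076, -0.054, -0.996]]
ft_force: [-0.0, -0.1, -0.2]
grip_width: 0.0856
```

>>> apply_moves:
  motion:
    - {"tx": 3,"ty": -2,"tz": -20,"turn": 0,"jaw": 1}

```text
time_s: 23.75
position: [0.1902, -0.2407, 0.7117]
tool_rot: [[0.339, 0.94, -0.018], [0.939, -0.337, 0.071], [0.061, -0.041, -0.997]]
ft_force: [-0.4, -0.3, -0.5]
grip_width: 0.0851
```

```bash
timeout 500 python3 - <<'E'
from greedy import *
s=log();q=np.array(s['q']);print(s['time_s'],np.round(q,1),s['position'],np.round(np.array(s['tool_rot'])[:,2],3),tilt(q));run(q,16,2,.5)
E
```

```text
23.75 [-74.3   8.4  12.7   0.5 163.1 -54.1] [ 0.19016158 -0.24074682  0.71170728] [-0.018  0.071 -0.997] 4.2150090000894584
2 dir [-0.5   0.    0.87] tool [ -2. -10. -17.] tilt 2.2 X [ 0.14 -0.23  0.72] q [-83.   5.  14.  -1. 163. -65.]
4 dir [0.35 0.35 0.87] tool [ 10.   4. -17.] tilt 0.1 X [ 0.17 -0.2   0.73] q [-76.   4.  13.  -0. 163. -57.]
```

>>> apply_moves:
  motion:
    - {"tx": 3,"ty": -2,"tz": -20,"turn": 0,"jaw": 1}

```text
time_s: 23.83
position: [0.1853, -0.2314, 0.7171]
tool_rot: [[0.339, 0.941, -0.011], [0.94, -0.338, 0.053], [0.046, -0.028, -0.999]]
ft_force: [0.3, -0.2, 0.0]
grip_width: 0.0855
```

>>> apply_moves:
  motion:
    - {"tx": 3,"ty": -2,"tz": -20,"turn": 0,"jaw": 1}

```text
time_s: 23.92
position: [0.1806, -0.2219, 0.7223]
tool_rot: [[0.339, 0.941, -0.004], [0.94, -0.339, 0.035], [0.031, -0.015, -0.999]]
ft_force: [-0.1, 1.1, -1.3]
grip_width: 0.0854
```

>>> apply_moves:
  motion:
    - {"tx": 3,"ty": -2,"tz": -20,"turn": 0,"jaw": 1}

```text
time_s: 24.0
position: [0.176, -0.2122, 0.7273]
tool_rot: [[0.339, 0.941, 0.003], [0.941, -0.339, 0.016], [0.016, -0.003, -1.0]]
ft_force: [0.0, -0.1, 0.1]
grip_width: 0.0852
```

>>> apply_moves:
  motion:
    - {"tx": 3,"ty": -2,"tz": -20,"turn": 0,"jaw": 1}

```text
time_s: 24.08
position: [0.1716, -0.2023, 0.7321]
tool_rot: [[0.339, 0.941, 0.009], [0.941, -0.339, -0.002], [0.001, 0.01, -1.0]]
ft_force: [0.7, 0.0, 0.6]
grip_width: 0.0856
```

Run:
```python
from plan import *
s=log();T=np.array(s['tool_rot']);X=np.array(s['position']);q=np.array(s['q']);print(s['time_s'],np.round(q,1),X,np.round(T,3).tolist())
im,d=get_image('side');np.savez('pics/side6.npz',im=im,d=d);cv2.imwrite('pics/side6.png',cv2.resize(im[110:230,260:420,::-1],(640,480)))
seeblue('side','pics/side6.npz',rmB,B)
im,d=get_image('scene');np.savez('pics/scene6.npz',im=im,d=d)
seeblue('scene','pics/scene6.npz',rmB,B)
```

```text
24.0833 [-76.5   3.9  12.7   1.7 163.1 -55. ] [ 0.17160919 -0.20228499  0.73208322] [[0.339, 0.941, 0.009], [0.941, -0.339, -0.002], [0.001, 0.01, -1.0]]
side 1134 625 normal in rack frame [-0.019  0.007 -1.   ] extent [[-60.8, -25.0, -16.1], [-3.4, 6.0, -13.6], [56.7, 34.4, -10.9]] all [[-61.5, -24.6, -16.0], [57.0, 35.6, 12.1]]
scene 1196 787 normal in rack frame [-0.014  0.017 -1.   ] extent [[-59.2, -23.9, -15.7], [-1.5, 5.4, -13.6], [57.4, 33.8, -10.8]] all [[-59.0, -23.7, -16.6], [57.8, 34.6, 11.4]]
```

View pics/side6.png

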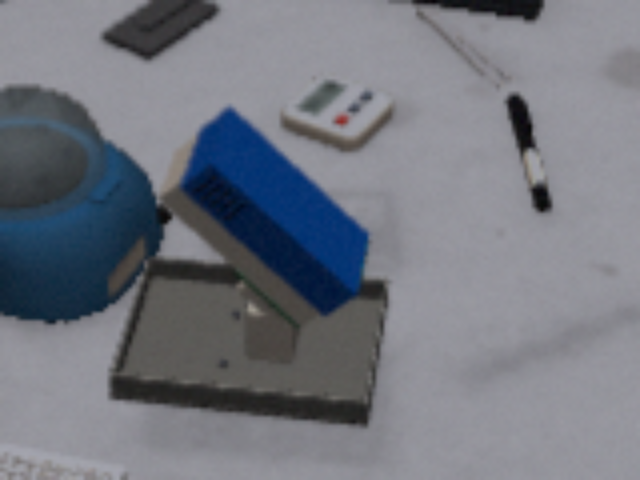

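```bash
cat >> plan.py <<'E'
rB=rmB+B@np.array([-.0013,.005,-.0003])
def tv(az): c,s=np.cos(az),np.sin(az);return np.c_[[c,s,0],[s,-c,0],[0,0,-1.]]  # tool down, tool x at az
def plancalls(G,dturn,n):
    s=telemetry.observe();X=np.array(s['position']);T=np.array(s['tool_rot']);d=(np.array(G)-X)/n
    for k in range(n):
        print('call',k,'t',np.round(T.T@d*100,1),'turn',round(dturn/n,1));T=T@Rz(np.radians(dturn/n))
E
python3 - <<'E'
from plan import *
s=telemetry.observe();T=np.array(s['tool_rot']);q=np.array(s['q'])
azx=np.degrees(np.arctan2(T[1,0],T[0,0]));print('azx',azx)
G=rB+B@[-.020,0,0]+[0,0,-.002];print('rB',rB,'grip TCP',G,'By',B[:,1])
Tg=tv(np.radians(183.6))
for z in(.10,.0):
    qq,e=ik(G+[0,0,z],Tg,q+[45,30,40,0,-60,-60]);print(z,np.round(qq,1),e)
tc=-(183.6-azx);print('turn',tc)
plancalls(G+[0,0,.10],tc,4)
E
```

```text
azx 70.15510637619695
rB [ 0.57189311 -0.16978888  0.11724585] grip TCP [ 0.58600734 -0.16890089  0.12938799] By [-0.06279052  0.99802673 -0.        ]
0.1 [ -27.2   28.6   66.1   -0.    85.3 -120.8] 6.2697588535786845e-09
0.0 [ -27.2   33.6   74.6   -0.    71.8 -120.8] 1.0412176582342855e-08
turn -113.44489362380304
call 0 t [ 4.3  9.3 12.7] turn -28.4
call 1 t [-0.7 10.3 12.7] turn -28.4
call 2 t [-5.5  8.7 12.7] turn -28.4
call 3 t [-8.9  5.1 12.7] turn -28.4
```

>>> apply_moves:
  motion:
    - {"tx": 1.1,"ty": 2.3,"tz": 3.2,"turn": -7.1,"jaw": 1}
    - {"tx": 2.2,"ty": 4.6,"tz": 6.3,"turn": -14.2,"jaw": 1}
    - {"tx": 3.2,"ty": 7,"tz": 9.5,"turn": -21.3,"jaw": 1}
    - {"tx": 4.3,"ty": 9.3,"tz": 12.7,"turn": -28.4,"jaw": 1}

```text
time_s: 24.52
position: [0.2756, -0.192, 0.6048]
tool_rot: [[-0.149, 0.989, 0.01], [0.989, 0.149, -0.005], [-0.006, 0.009, -1.0]]
ft_force: [0.5, -1.6, 0.9]
grip_width: 0.0854
```

>>> apply_moves:
  motion:
    - {"tx": -0.7,"ty": 10.3,"tz": 12.7,"turn": -7.1,"jaw": 1}
    - {"tx": -0.7,"ty": 10.3,"tz": 12.7,"turn": -14.2,"jaw": 1}
    - {"tx": -0.7,"ty": 10.3,"tz": 12.7,"turn": -21.3,"jaw": 1}
    - {"tx": -0.7,"ty": 10.3,"tz": 12.7,"turn": -28.4,"jaw": 1}

```text
time_s: 24.85
position: [0.381, -0.1835, 0.4764]
tool_rot: [[-0.606, 0.796, 0.008], [0.796, 0.606, -0.004], [-0.008, 0.004, -1.0]]
ft_force: [-0.8, -1.4, 0.3]
grip_width: 0.0853
```

>>> apply_moves:
  motion:
    - {"tx": -5.5,"ty": 8.7,"tz": 12.7,"turn": -7.1,"jaw": 1}
    - {"tx": -5.5,"ty": 8.7,"tz": 12.7,"turn": -14.2,"jaw": 1}
    - {"tx": -5.5,"ty": 8.7,"tz": 12.7,"turn": -21.3,"jaw": 1}
    - {"tx": -5.5,"ty": 8.7,"tz": 12.7,"turn": -28.4,"jaw": 1}

```text
time_s: 25.18
position: [0.4858, -0.1745, 0.3477]
tool_rot: [[-0.913, 0.408, 0.007], [0.408, 0.913, -0.003], [-0.008, 0.0, -1.0]]
ft_force: [0.4, 0.2, 0.5]
grip_width: 0.0852
```

Run:
```python
from plan import *
s=log();T=np.array(s['tool_rot']);print(s['time_s'],np.round(s['q'],1),s['position'],np.round(T,3).tolist())
azx=np.degrees(np.arctan2(T[1,0],T[0,0]))%360
G=rB+B@[-.020,0,0]+[0,0,-.002]
plancalls(G+[0,0,.10],-(183.6-azx),1)
```

```text
25.1833 [-33.   15.1  68.    0.1  96.4 -98.9] [ 0.48577334 -0.17449082  0.34774735] [[-0.913, 0.408, 0.007], [0.408, 0.913, -0.003], [-0.008, 0.0, -1.0]]
call 0 t [-8.8  4.6 11.9] turn -27.7
```

>>> apply_moves:
  motion:
    - {"tx": -2.9,"ty": 1.5,"tz": 3.2,"turn": -7,"jaw": 1}
    - {"tx": -5.8,"ty": 3,"tz": 6.5,"turn": -14,"jaw": 1}
    - {"tx": -8.8,"ty": 4.6,"tz": 9.5,"turn": -21,"jaw": 1}
    - {"tx": -8.8,"ty": 4.6,"tz": 11.9,"turn": -27.7,"jaw": 1}
    - {"tx": -8.8,"ty": 4.6,"tz": 11.9,"turn": -27.7,"jaw": 1}

```text
time_s: 25.6
position: [0.5854, -0.1674, 0.221]
tool_rot: [[-0.998, -0.069, -0.005], [-0.069, 0.998, 0.003], [0.005, 0.004, -1.0]]
ft_force: [-0.6, -0.1, -1.4]
grip_width: 0.0854
```

Run:
```python
from plan import *
s=log();T=np.array(s['tool_rot']);X=np.array(s['position']);print(s['time_s'],np.round(s['q'],1),X,np.round(T,3).tolist())
im,d=get_image('wrist');np.savez('pics/wrist7.npz',im=im,d=d);cv2.imwrite('pics/wrist7.png',im[:,:,::-1])
seeblue('wrist','pics/wrist7.npz',rB,B)
azx=np.degrees(np.arctan2(T[1,0],T[0,0]))%360
G=rB+B@[-.020,0,0]+[0,0,-.002]
print('turn',azx-183.6);legs([G+[0,0,.04],G])
```

```text
25.6 [ -27.1   29.    66.9    0.    84.5 -121.1] [ 0.58543461 -0.16743116  0.22101656] [[-0.998, -0.069, -0.005], [-0.069, 0.998, 0.003], [0.005, 0.004, -1.0]]
wrist 13667 12788 normal in rack frame [-0.012  0.015 -1.   ] extent [[-60.5, -31.9, -18.0], [-12.4, -2.5, -16.4], [56.8, 26.7, -14.5]] all [[-61.2, -32.0, -18.0], [56.7, 26.7, 4.9]]
turn 0.3426056329838616
[ 0.58600734 -0.16890089  0.16938799] tool cm [-0.1 -0.1  5.6] len cm 5.6 rows 2
[ 0.58600734 -0.16890089  0.12938799] tool cm [-0. -0.  4.] len cm 4.0 rows 1
```

View pics/wrist7.png

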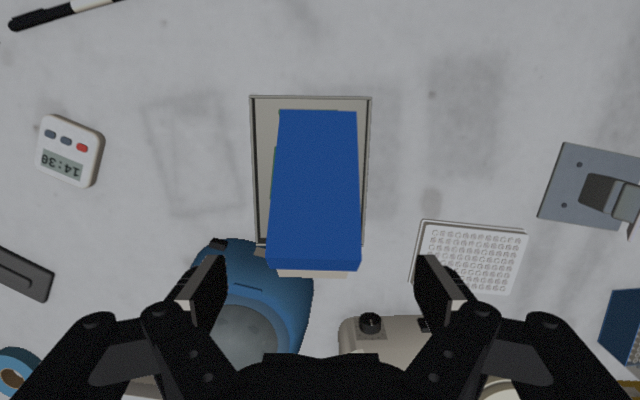

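>>> apply_moves:
  motion:
    - {"tx": -0.1,"ty": -0.3,"tz": 2,"turn": 0.3,"jaw": 1}
    - {"tx": -0.1,"ty": -0.3,"tz": 4.5,"turn": 0.3,"jaw": 1}
    - {"tx": -0.1,"ty": -0.3,"tz": 7,"turn": 0.3,"jaw": 1}
    - {"tx": -0.1,"ty": -0.3,"tz": 9.1,"turn": 0.3,"jaw": 1}
    - {"tx": -0.1,"ty": -0.3,"tz": 9.1,"turn": 0.3,"jaw": 1}

```text
time_s: 26.07
position: [0.5846, -0.1709, 0.1326]
tool_rot: [[-0.999, -0.053, -0.005], [-0.053, 0.999, 0.003], [0.005, 0.003, -1.0]]
ft_force: [0.1, -0.5, -0.5]
grip_width: 0.0854
```

>>> apply_moves:
  motion:
    - {"tx": 0,"ty": 0,"tz": 0,"turn": 0,"jaw": 0.55}
    - {"tx": 0,"ty": 0,"tz": 0,"turn": 0,"jaw": 0.48}
    - {"tx": 0,"ty": 0,"tz": 0,"turn": 0,"jaw": 0.3}
    - {"tx": 0,"ty": 0,"tz": 0,"turn": 0,"jaw": -1}
    - {"tx": 0,"ty": 0,"tz": 0,"turn": 0,"jaw": -1}
  squeeze: 40

```text
time_s: 26.48
position: [0.5851, -0.1714, 0.1353]
tool_rot: [[-0.999, -0.052, -0.002], [-0.052, 0.999, 0.001], [0.002, 0.001, -1.0]]
ft_force: [-3.1, -0.1, 7.7]
grip_width: 0.0596
```

Run:
```python
from plan import *
s=log();T=np.array(s['tool_rot']);X=np.array(s['position']);print(s['time_s'],X,s['ft_force'],s['grip_width'],np.round(T,3).tolist())
np.savez('gripB.npz',X=X,T=T)
im,d=get_image('side');np.savez('pics/side8.npz',im=im,d=d);seeblue('side','pics/side8.npz',rB,B)
n=-B[:,2];print(n);legs([X+.02*n,X+.035*n,X+.08*n])
```

```text
26.4833 [ 0.58513815 -0.1714018   0.13525826] [-3.0860456  -0.06384063  7.72170925] 0.05959950578806008 [[-0.999, -0.052, -0.002], [-0.052, 0.999, 0.001], [0.002, 0.001, -1.0]]
side 801 422 normal in rack frame [-0.012  0.001 -1.   ] extent [[-23.6, -31.0, -15.3], [16.9, -0.1, -13.6], [58.5, 30.7, -11.4]] all [[-60.4, -30.3, -16.5], [57.9, 31.1, 12.3]]
[-0.70571147 -0.0443996   0.70710678]
[ 0.57102392 -0.17228979  0.14940039] tool cm [ 1.4 -0.  -1.4] len cm 2.0 rows 1
[ 0.56043824 -0.17295578  0.16000699] tool cm [ 1.1 -0.  -1.1] len cm 1.5 rows 1
[ 0.52868123 -0.17495377  0.1918268 ] tool cm [ 3.2 -0.  -3.2] len cm 4.5 rows 2
```

>>> apply_moves:
  motion:
    - {"tx": 0.25,"ty": 0,"tz": -0.25,"turn": 0,"jaw": -1}
    - {"tx": 0.6,"ty": 0,"tz": -0.6,"turn": 0,"jaw": -1}
    - {"tx": 1,"ty": 0,"tz": -1,"turn": 0,"jaw": -1}
    - {"tx": 1.4,"ty": 0,"tz": -1.4,"turn": 0,"jaw": -1}
    - {"tx": 1.4,"ty": 0,"tz": -1.4,"turn": 0,"jaw": -1}

```text
time_s: 26.95
position: [0.5707, -0.1723, 0.1505]
tool_rot: [[-0.999, -0.052, -0.001], [-0.052, 0.999, 0.0], [0.001, 0.0, -1.0]]
ft_force: [-1.0, -0.6, -0.7]
grip_width: 0.0593
```

Run:
```python
from plan import *
s=log();T=np.array(s['tool_rot']);X=np.array(s['position']);g=np.load('gripB.npz')
print(s['time_s'],X,s['ft_force'],'moved in B mm',B.T@(X-g['X'])*1e3)
im,d=get_image('side');np.savez('pics/side9.npz',im=im,d=d);cv2.imwrite('pics/side9.png',cv2.resize(im[110:230,260:420,::-1],(640,480)))
seeblue('side','pics/side9.npz',rB+X-g['X'],B)
legs([g['X']-.035*B[:,2],g['X']-.08*B[:,2]])
```

```text
26.95 [ 0.570747   -0.17228469  0.15045176] [-1.01554894 -0.5922657  -0.69598427] moved in B mm [ -0.54823215   0.02247856 -20.93862191]
side 807 437 normal in rack frame [-0.018  0.013 -1.   ] extent [[-59.2, -30.7, -15.5], [17.5, 1.1, -13.3], [59.6, 29.5, -10.9]] all [[-60.3, -29.8, -15.6], [59.7, 30.6, 12.5]]
[ 0.56043824 -0.17295578  0.16000699] tool cm [ 1.1 -0.  -1. ] len cm 1.5 rows 1
[ 0.52868123 -0.17495377  0.1918268 ] tool cm [ 3.2 -0.  -3.2] len cm 4.5 rows 2
```

View pics/side9.png

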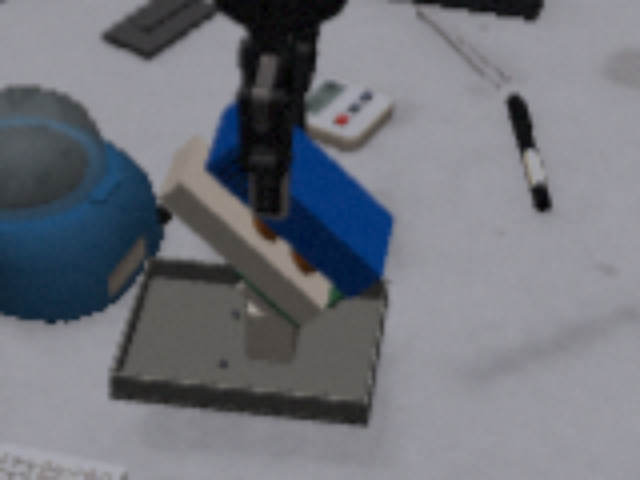

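>>> apply_moves:
  motion:
    - {"tx": 0.4,"ty": 0,"tz": -0.4,"turn": 0,"jaw": -1}
    - {"tx": 1,"ty": 0,"tz": -1,"turn": 0,"jaw": -1}
    - {"tx": 1.8,"ty": 0,"tz": -1.8,"turn": 0,"jaw": -1}
    - {"tx": 3,"ty": 0,"tz": -3,"turn": 0,"jaw": -1}
    - {"tx": 4.2,"ty": 0,"tz": -4.2,"turn": 0,"jaw": -1}

```text
time_s: 27.42
position: [0.5281, -0.1744, 0.1928]
tool_rot: [[-0.999, -0.052, -0.002], [-0.052, 0.999, 0.001], [0.002, 0.001, -1.0]]
ft_force: [0.3, -0.2, -1.2]
grip_width: 0.0594
```

```bash
cat >> plan.py <<'E'
C=np.c_[A[:,0],-A[:,1],-A[:,2]]   # rack mouth-down on the grey stand
def rackstat():
    s=log();T=np.array(s['tool_rot']);X=np.array(s['position']);g=np.load('gripB.npz');M=T@g['T'].T
    r=X+M@(rB-g['X']);K=M@B;e=cv2.Rodrigues(C@K.T)[0].ravel()
    print(s['time_s'],'q',np.round(s['q'],1),'X',np.round(X,4),'F',np.round(s['ft_force'],1),'w',round(s['grip_width'],4),'rack',np.round(r,4),'goal',rm,'err deg world',np.round(np.degrees(e),1));return X,T,r,K
E
python3 - <<'E'
from plan import *
X,T,r,K=rackstat()
# final TCP
Mf=C@K.T; Xf=rm+Mf@(X-r);print('Xf',Xf);q=np.array(telemetry.observe()['q'])
qq,e=ik(Xf,Mf@T,q+[30,0,0,0,0,120]);print(np.round(qq,1),e)
an=-99.5;print('mid move calls:');plancalls(Xf+[0,0,.10],99.5,4)
E
```

```text
27.4167 q [ -30.5   25.1   78.6   -0.    76.4 -123.5] X [ 0.5281 -0.1744  0.1928] F [ 0.3 -0.2 -1.2] w 0.0594 rack [ 0.5148 -0.1728  0.1748] goal [0.581  0.134  0.1018] err deg world [  0.    0.  -99.5]
Xf [0.57722314 0.12120282 0.1198124 ]
[ 0.3 32.4 78.8  0.1 68.7  6.8] 1.2928738618899517e-08
mid move calls:
call 0 t [-1.6  7.3 -0.7] turn 24.9
call 1 t [ 1.6  7.3 -0.7] turn 24.9
call 2 t [ 4.5  6.  -0.7] turn 24.9
call 3 t [ 6.6  3.5 -0.7] turn 24.9
```

>>> apply_moves:
  motion:
    - {"tx": 0.6,"ty": 0,"tz": -2,"turn": 0,"jaw": -1}
    - {"tx": 1,"ty": 0,"tz": -5,"turn": 0,"jaw": -1}
    - {"tx": 1,"ty": 0,"tz": -8,"turn": 0,"jaw": -1}
    - {"tx": 1,"ty": 0,"tz": -9,"turn": 0,"jaw": -1}

```text
time_s: 27.75
position: [0.5181, -0.1754, 0.2881]
tool_rot: [[-0.999, -0.052, 0.005], [-0.052, 0.999, -0.003], [-0.004, -0.003, -1.0]]
ft_force: [-0.2, -0.9, -1.8]
grip_width: 0.0598
```

>>> apply_moves:
  motion:
    - {"tx": -0.4,"ty": 1.5,"tz": 0,"turn": 5,"jaw": -1}
    - {"tx": -0.8,"ty": 3,"tz": 0,"turn": 10,"jaw": -1}
    - {"tx": -1.2,"ty": 4.5,"tz": 0,"turn": 15,"jaw": -1}
    - {"tx": -1.6,"ty": 6,"tz": 0,"turn": 20,"jaw": -1}
    - {"tx": -1.8,"ty": 7.3,"tz": 0,"turn": 24.9,"jaw": -1}

```text
time_s: 28.17
position: [0.5318, -0.1007, 0.2886]
tool_rot: [[-0.926, 0.377, 0.005], [0.377, 0.926, -0.003], [-0.006, -0.001, -1.0]]
ft_force: [0.1, -0.2, -1.3]
grip_width: 0.0597
```

>>> apply_moves:
  motion:
    - {"tx": 0.4,"ty": 1.5,"tz": 0,"turn": 5,"jaw": -1}
    - {"tx": 0.8,"ty": 3,"tz": 0,"turn": 10,"jaw": -1}
    - {"tx": 1.1,"ty": 4.5,"tz": 0,"turn": 15,"jaw": -1}
    - {"tx": 1.4,"ty": 6,"tz": 0,"turn": 20,"jaw": -1}
    - {"tx": 1.6,"ty": 7.3,"tz": 0,"turn": 24.9,"jaw": -1}

```text
time_s: 28.58
position: [0.5438, -0.0262, 0.2892]
tool_rot: [[-0.678, 0.735, 0.005], [0.735, 0.678, -0.003], [-0.006, 0.002, -1.0]]
ft_force: [-0.8, -0.3, -1.1]
grip_width: 0.0594
```

>>> apply_moves:
  motion:
    - {"tx": 0.9,"ty": 1.2,"tz": 0,"turn": 5,"jaw": -1}
    - {"tx": 1.8,"ty": 2.4,"tz": 0,"turn": 10,"jaw": -1}
    - {"tx": 2.7,"ty": 3.6,"tz": 0,"turn": 15,"jaw": -1}
    - {"tx": 3.6,"ty": 4.8,"tz": 0,"turn": 20,"jaw": -1}
    - {"tx": 4.5,"ty": 6,"tz": 0,"turn": 24.9,"jaw": -1}

```text
time_s: 29.0
position: [0.5568, 0.0481, 0.2897]
tool_rot: [[-0.301, 0.954, 0.006], [0.954, 0.301, -0.004], [-0.005, 0.004, -1.0]]
ft_force: [-1.3, 0.1, 0.1]
grip_width: 0.0597
```

Run:
```python
from plan import *
X,T,r,K=rackstat()
Mf=C@K.T; Xf=rm+Mf@(X-r);print('Xf',Xf)
plancalls(Xf+[0,0,.06],-np.degrees(cv2.Rodrigues(Mf)[0].ravel()[2]),1)
z=get_image('side');np.savez('pics/side10.npz',im=z[0],d=z[1]);seeblue('side','pics/side10.npz',r,K)
```

```text
29.0 q [ -7.1  21.1  68.5  -0.2  90.  -24.7] X [0.5568 0.0481 0.2897] F [-1.3  0.1  0.1] w 0.0597 rack [0.5552 0.0612 0.2716] goal [0.581  0.134  0.1018] err deg world [  0.4   0.2 -24. ]
Xf [0.57722314 0.12120282 0.1198124 ]
call 0 t [ 6.4  4.1 11. ] turn 24.0
side 2304 1909 normal in rack frame [-0.012  0.012 -1.   ] extent [[-56.8, -30.7, -15.7], [2.8, -1.6, -13.2], [59.6, 27.2, -10.9]] all [[-56.9, -31.5, -24.5], [59.8, 27.3, -9.5]]
```

>>> apply_moves:
  motion:
    - {"tx": 1.6,"ty": 1.0,"tz": 1.5,"turn": 6,"jaw": -1}
    - {"tx": 3.2,"ty": 2.1,"tz": 4,"turn": 12,"jaw": -1}
    - {"tx": 4.8,"ty": 3.1,"tz": 7,"turn": 18,"jaw": -1}
    - {"tx": 6.4,"ty": 4.1,"tz": 9.5,"turn": 24,"jaw": -1}
    - {"tx": 6.4,"ty": 4.1,"tz": 11,"turn": 24,"jaw": -1}

```text
time_s: 29.47
position: [0.5767, 0.1254, 0.1772]
tool_rot: [[0.118, 0.993, 0.003], [0.993, -0.118, -0.002], [-0.001, 0.003, -1.0]]
ft_force: [0.3, -0.2, -1.6]
grip_width: 0.0597
```

>>> apply_moves:
  motion:
    - {"tx": 0,"ty": 0,"tz": 0,"turn": 0,"jaw": -1}

```text
time_s: 29.55
position: [0.5752, 0.1255, 0.1747]
tool_rot: [[0.117, 0.993, -0.003], [0.993, -0.117, -0.002], [-0.002, -0.003, -1.0]]
ft_force: [-0.4, -0.3, -0.9]
grip_width: 0.0597
```

Run:
```python
from plan import *
X,T,r,K=rackstat()
Mf=C@K.T; Xf=rm+Mf@(X-r);print('turn',-np.degrees(cv2.Rodrigues(Mf)[0].ravel()[2]));legs([Xf+[0,0,.01],Xf+[0,0,.002]])
for n in('side','scene'):
    z=get_image(n);np.savez(f'pics/{n}11.npz',im=z[0],d=z[1]);seeblue(n,f'pics/{n}11.npz',r,K)
```

```text
29.55 q [ 0.8 29.2 74.7 -0.1 76.3  7.6] X [0.5752 0.1255 0.1747] F [-0.4 -0.3 -0.9] w 0.0597 rack [0.5789 0.1382 0.1566] goal [0.581  0.134  0.1018] err deg world [ 0.2 -0.2  0.2]
turn -0.19060889060829697
[0.57722314 0.12120282 0.1298124 ] tool cm [-0.4  0.3  4.5] len cm 4.5 rows 2
[0.57722314 0.12120282 0.1218124 ] tool cm [0.  0.  0.8] len cm 0.8 rows 1
side 2079 1627 normal in rack frame [-0.013  0.01  -1.   ] extent [[-52.2, -30.5, -15.7], [6.8, -0.5, -13.3], [59.4, 27.4, -11.1]] all [[-53.7, -31.4, -45.0], [59.5, 27.8, 6.2]]
scene 1138 844 normal in rack frame [-0.015 -0.003 -1.   ] extent [[-30.7, -31.0, -16.6], [14.4, -1.9, -14.6], [58.6, 27.8, -12.7]] all [[-41.0, -32.3, -17.3], [59.0, 27.4, 10.1]]
```

>>> apply_moves:
  motion:
    - {"tx": -0.4,"ty": 0.3,"tz": 1.2,"turn": 0,"jaw": -1}
    - {"tx": -0.4,"ty": 0.3,"tz": 2.5,"turn": 0,"jaw": -1}
    - {"tx": -0.4,"ty": 0.3,"tz": 3.5,"turn": 0,"jaw": -1}
    - {"tx": -0.4,"ty": 0.3,"tz": 4.5,"turn": 0,"jaw": -1}
    - {"tx": -0.4,"ty": 0.3,"tz": 4.5,"turn": 0,"jaw": -1}

```text
time_s: 30.07
position: [0.5784, 0.1203, 0.1317]
tool_rot: [[0.117, 0.993, 0.0], [0.993, -0.117, -0.002], [-0.002, 0.0, -1.0]]
ft_force: [0.2, 0.5, -1.7]
grip_width: 0.0595
```

Run:
```python
from plan import *
X,T,r,K=rackstat()
Mf=C@K.T; Xf=rm+Mf@(X-r);legs([Xf+[0,0,.002],Xf-[0,0,.002]])
```

```text
30.0667 q [ 0.3 31.8 77.8 -0.1 70.4  7.1] X [0.5784 0.1203 0.1317] F [ 0.2  0.5 -1.7] w 0.0595 rack [0.5822 0.133  0.1136] goal [0.581  0.134  0.1018] err deg world [ 0.2 -0.1  0.2]
[0.57722314 0.12120282 0.1218124 ] tool cm [ 0.1 -0.1  1. ] len cm 1.0 rows 1
[0.57722314 0.12120282 0.1178124 ] tool cm [ 0.  -0.   0.4] len cm 0.4 rows 1
```

>>> apply_moves:
  motion:
    - {"tx": 0.1,"ty": -0.1,"tz": 0.3,"turn": 0,"jaw": -1}
    - {"tx": 0.1,"ty": -0.1,"tz": 0.6,"turn": 0,"jaw": -1}
    - {"tx": 0.1,"ty": -0.1,"tz": 0.9,"turn": 0,"jaw": -1}
    - {"tx": 0.1,"ty": -0.1,"tz": 1.0,"turn": 0,"jaw": -1}

```text
time_s: 30.4
position: [0.5779, 0.121, 0.1223]
tool_rot: [[0.117, 0.993, 0.002], [0.993, -0.117, -0.003], [-0.003, 0.002, -1.0]]
ft_force: [-2.3, -3.3, 6.4]
grip_width: 0.0597
```

>>> apply_moves:
  motion:
    - {"tx": 0,"ty": 0,"tz": 0.15,"turn": 0,"jaw": -1}
    - {"tx": 0,"ty": 0,"tz": 0.3,"turn": 0,"jaw": -1}

```text
time_s: 30.57
position: [0.5784, 0.1201, 0.1212]
tool_rot: [[0.116, 0.993, 0.004], [0.993, -0.116, -0.005], [-0.004, 0.004, -1.0]]
ft_force: [-7.3, -9.4, 24.7]
grip_width: 0.0594
```

>>> apply_moves:
  motion:
    - {"tx": -0.05,"ty": 0,"tz": -0.15,"turn": 0,"jaw": -1}
    - {"tx": -0.05,"ty": 0,"tz": -0.15,"turn": 0,"jaw": 0.5}
    - {"tx": -0.05,"ty": 0,"tz": -0.15,"turn": 0,"jaw": 0.6}
    - {"tx": -0.05,"ty": 0,"tz": -0.15,"turn": 0,"jaw": 0.8}
    - {"tx": -0.05,"ty": 0,"tz": -0.15,"turn": 0,"jaw": 1}
  squeeze: 20

```text
time_s: 30.98
position: [0.5783, 0.1197, 0.1225]
tool_rot: [[0.116, 0.993, 0.003], [0.993, -0.116, -0.005], [-0.004, 0.004, -1.0]]
ft_force: [0.3, 0.9, 0.7]
grip_width: 0.0849
```

>>> apply_moves:
  motion:
    - {"tx": 0,"ty": 0,"tz": 0,"turn": 0,"jaw": 1}
    - {"tx": 0,"ty": 0,"tz": -1,"turn": 0,"jaw": 1}
    - {"tx": 0,"ty": 0,"tz": -4,"turn": 0,"jaw": 1}
    - {"tx": 0,"ty": 0,"tz": -8,"turn": 0,"jaw": 1}
    - {"tx": 0,"ty": 0,"tz": -12,"turn": 0,"jaw": 1}

```text
time_s: 31.4
position: [0.5774, 0.1203, 0.2443]
tool_rot: [[0.116, 0.993, 0.002], [0.993, -0.116, -0.005], [-0.004, 0.002, -1.0]]
ft_force: [0.6, -0.2, 0.2]
grip_width: 0.0853
```

>>> apply_moves:
  motion:
    - {"tx": -4,"ty": -4,"tz": -4,"turn": 0,"jaw": 1}
    - {"tx": -4,"ty": -8,"tz": -8,"turn": 0,"jaw": 1}
    - {"tx": -4,"ty": -12,"tz": -10,"turn": 0,"jaw": 1}
    - {"tx": -4,"ty": -16,"tz": -10,"turn": 0,"jaw": 1}
    - {"tx": -4,"ty": -18,"tz": -10,"turn": 0,"jaw": 1}

```text
time_s: 31.82
position: [0.406, 0.1007, 0.3433]
tool_rot: [[0.117, 0.993, 0.005], [0.993, -0.117, -0.005], [-0.004, 0.006, -1.0]]
ft_force: [-0.3, 1.0, -0.3]
grip_width: 0.0852
```

Run:
```python
from plan import *
s=log();print(s['time_s'],s['position'],s['ft_force'])
for n in('side','scene'):
    im,d=get_image(n);np.savez(f'pics/{n}12.npz',im=im,d=d);cv2.imwrite(f'pics/{n}12.png',im[:,:,::-1]);seeblue(n,f'pics/{n}12.npz',rm,C)
    hsv=cv2.cvtColor(im,cv2.COLOR_RGB2HSV).astype(int)
    P,uv=pts(n,im,d,(hsv[...,0]>4)&(hsv[...,0]<22)&(hsv[...,1]>130));P=P[np.linalg.norm(P-[.56,-.175,.09],axis=1)<.08]
    Sd=np.c_[[np.cos(azB),np.sin(azB),0],[-np.sin(azB),np.cos(azB),0],[0,0,1]]
    l=(P-seat)@Sd*1e3; print('amber in drain frame',len(l),np.round(np.percentile(l,[1,50,99],axis=0),1).tolist())
    lS=(P-seat)@S*1e3; print('   up slope / y / off slope',np.round(np.percentile(lS*[-1,1,1],[1,50,99],axis=0),1).tolist())
a=[cv2.imread(f'pics/{n}12.png') for n in('scene','side')]
cv2.imwrite('pics/v12.png',np.hstack([cv2.resize(a[0][150:300,220:420],(400,300)),cv2.resize(a[1][140:350,220:420],(400,420))[:300]]))
```

```text
31.8167 [0.40597891 0.10065083 0.34334212] [-0.34431782  1.03888522 -0.30667894]
side 2067 1557 normal in rack frame [-0.008 -0.006 -1.   ] extent [[-60.2, -29.9, -15.6], [-1.4, -1.0, -13.4], [56.9, 28.2, -11.0]] all [[-60.1, -30.9, -16.6], [57.1, 28.2, 7.9]]
amber in drain frame 138 [[-30.3, -14.3, 32.3], [-6.0, -9.2, 55.1], [18.1, 2.4, 74.1]]
   up slope / y / off slope [[18.7, -14.3, 19.7], [49.2, -9.2, 35.1], [64.6, 2.4, 44.8]]
scene 1573 1094 normal in rack frame [-0.011 -0.012 -1.   ] extent [[-61.0, -30.8, -15.7], [-3.9, -2.6, -13.5], [56.3, 28.3, -11.2]] all [[-61.7, -32.0, -15.8], [57.6, 28.0, 10.7]]
amber in drain frame 36 [[3.9, -12.9, 30.7], [12.4, -8.8, 46.4], [17.9, 0.3, 53.5]]
   up slope / y / off slope [[16.6, -12.9, 24.6], [23.1, -8.8, 41.8], [31.1, 0.3, 45.4]]
```

View pics/v12.png

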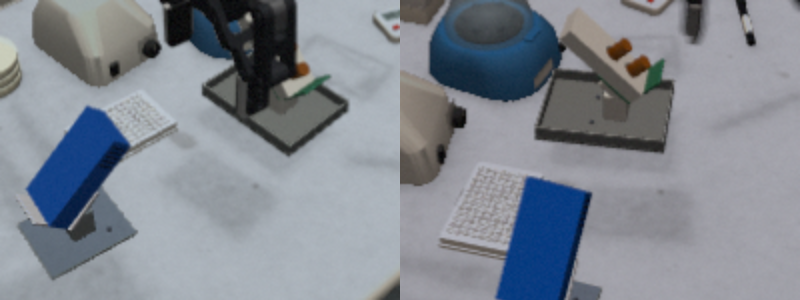

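```bash
python3 -c "
from rig import close_job
print(close_job())"
```

```text
the job is handed in; nothing more can be done
None
```

The job is done and handed in at about 32 s of the 64 s allowed. The hand-in gave no verdict, so what follows rests on my own camera checks.

**What I did**
- **Tilting the tool:** moves can only turn the gripper about its own axis. I tilted it by pushing against the reach limit, far from the work, and later stood it upright by pushing against a wrist joint's limit.
- **Turning the stack over:** I squeezed cover and rack together at 80 N and turned them about 114° about a diagonal tool axis. I then seated them cover-down on the green slope against its ledge and let go.
- **Drawing off the rack:** with the tool upright again I gripped the rack by its sides and drew it off square to the slope. I then turned it and laid it mouth-down on the grey stand.

**Last checks, from the scene and side pictures**
- **Vials:** both stand mouth-down in the cover, about 24 and 56 mm up the slope, with their upper ends about 44 mm off it (42 mm expected). They sit about 5 mm to one side of the middle, within the 20 mm allowed.
- **Rack:** its centre is about 2 mm from where it started, flat on the grey slope and mouth-down.
- **Arm:** it is well clear of everything, and the force reading is only noise.

**What disagreed**
- **Direction of the drain slope:** the text says the slope falls to the robot's right, but both cameras show it falling toward the robot. I followed the cameras.
- **Sideways rack position:** on the drain stand the wrist and side cameras differed by a few mm, which did not matter for the grip.
- **Forces:** about 19–22 N showed at the wrist for a moment during the move to where the tool was stood upright. Seating the rack on the grey stand pressed with about 27 N (limits 40 N pressing, 120 N at the wrist).

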